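# Pack the L-shaped pot rests into their slide-in tray

### The arm

A 6-joint arm with a two-finger parallel gripper is mounted at the origin on the work surface. World frame = base frame: x ahead of the robot, y to its left, z up, the work surface at z = 0. Lengths are in m, angles in rad, forces in N, time in s.
With the tool pointing down it reaches from about 0.325 to 0.775 m from the base axis. Payload 5.5 kg.
Tool frame: the origin (TCP) lies at the very end of the fingers, on their centre line; the grasp point (between the pads) lies env.pinch_z behind it (env.pinch_z is the distance from the TCP to the grasp point, in m); z points along the fingers, y is the line along which they close (so a half turn about z gives the same grasp; the last joint's range is limited). The gripper opens to 85 mm and grips with 20 to 120 N. Pads are 22 mm wide; open, the fingers measure 114 mm over their backs; the gripper's body (76 mm by 85 mm) begins 54 mm behind the grasp point. The pads swing forward as they close: fully open they stand 13 mm farther back than shut.
Start: joints at [-1.322, 0.091, 1.231, -0, 1.82, -0.057], TCP at [0.181, -0.572, 0.231] pointing down, gripper open.
Joint ranges: [-2.87, 2.87], [-0.86, 2.18], [0.17, 2.46], [-1.51, 4.65], [0.06, 2.69], [-2.65, 2.65]. Speed limits (rad/s): [2.57, 2.57, 3.01, 3.14, 3.14, 3.14].

### API

Orientations are given as a unit quaternion [w, x, y, z].
In Python, from workcell import status, eyes, ticket, env gives the robot as it stands.
- The arm moves only by the tool play_rows, never from a script. Its argument "deltas" is a list of rows, each an object with "dp": the shift along the tool's x, y, z in cm, a list of three; "delta_rot": the turn, a rotation vector about the tool's x, y, z in rad, a list of three; "hand": the finger opening in cm, from 0 to 8.54. A call has 1 to 20 rows; each row shifts and turns the commanded pose from where the row before left it, along the tool's axes as they then stand; what a row does not reach is not made up. A row lasts 1/12 s, in which the tool goes at most 41.7 mm and 7.16 degrees, less where a joint would pass 70% of its speed; a pose out of reach is approached as far as the arm can. A call with a gripper value outside its range is refused whole. The fingers move at their own pace and stop on an object; "newtons" is the grip in N (left out, the last holds). Time passes only in rows, so rows that do not move let the fingers close. It gives the time, the measured TCP pose, the force, the opening and the grip force at its end, in the units of the state.
- status.read_state(): the state, without advancing time (a new reading comes with each control period).
- eyes.camera(name): name is "side" or "top"; returns (picture, depth): 480x640x3 uint8, red, green, blue; 480x640 float32, m along the optical axis (not along the pixel's ray), 0 where there is no reading.
- eyes.get_calibration(name): a dict with "camera_matrix" (3x3 intrinsics, pixels), "eye" and "orientation" of the camera in the world. Camera axes: x right, y up, looking along -z (the intrinsics and any distortion apply to the point x, -y, -z); pixel columns grow to the right and rows downward; lengths in m; the calibration is good to about 2 mm. A picture is of the moment at which its call begins. get_calibration takes no time and is no camera call.
- ticket.sign_off(): hands the job in; it is judged then, once.
The state is a dict: "clock": time; "joint_positions": joint angles; "dq": joint speeds; "effort": joint torques, N m; "tool_pos": TCP position; "orientation": TCP orientation; "force": force on the tool from outside, world axes, zero at the start; "wrist_torque": the same for the moment, N m; "finger_gap": finger opening in m; "gripper_force": force on a finger pad.
Only numpy, scipy, OpenCV 4.12 (cv2) and the standard library are available. Lean on these libraries where they do the work, as an engineer would, in place of code of your own. Each camera call takes 0.05 s, during which the arm holds its last target. There are 200 camera calls.

### The job

Put the two L-shaped wooden pot rests away in the steel tray: slide them in flat through its open side, the narrow-legged one at the back with its leg pointing out towards the open side, the wide-legged one in front of it, turned so that the two interlock and fill the tray. Press the front one home with the fingers until it stops with its outer edge flush with the mouth, and keep it pressed with about 10 N for half a second or so, without ramming; leave the other things on the table where they are.

Things in the scene. Friction and masses are not known exactly. Their poses are not given: they have to be found in the camera images.
- tray: Dark steel storage tray fixed to the table, open at one short side (mouth, on the robot's left). Origin: table height, middle of the mouth plane; x points INTO the tray, y left when looking in. Inside 121 mm wide (y), 148 mm deep (x 0 to 148); side walls flare out 5 mm each over the first 12 mm. Floor level with the table, no step. Walls 20 mm high, 8 mm thick (back 10), all rigid.
- tray_lip (a point): Middle of the back lip's front edge, on its upper face, 134 mm in, 20 mm up; axes as the tray's. Lips 4 mm thick top the side walls (from 12 mm in; covering 8 mm inward of each wall) and the back wall (covering the last 14 mm). The space under them is 16 mm high: rests cannot be lowered in, they must slide in along the floor through the mouth.
- tray_back (a point): Middle of the back wall's inner face at floor height, 148 mm in from the mouth; axes as the tray's. Here the rest pushed in first stops dead. Over 45 N between a rest and the tray counts as ramming. A rest pushed off-centre can turn by a degree or so and jam on a side wall: back off and push the side that lags behind.
- narrow_leg: Narrow-leg rest: flat beech L with dark slots, 12 mm thick, about 90 g. Origin: underside, centre of its 100 x 116 mm outline. Foot x 0 to 50, y -58 to 58 mm; leg (50 wide) x -50 to 0, y 8 to 58; corner x<0, y<8 empty. Packed: axes along the tray's, origin at tray x 98 mm, y 0: foot at the back wall, leg towards the mouth. Right way up; slides with 1 to 2 N.
- wide_leg: Wide-leg rest: flat beech L with dark slots, 12 mm thick, about 90 g. Origin: underside, centre of its 97 x 116 mm outline. Foot x -48.5 to -0.5, y -58 to 58 mm; leg (62 wide) x -0.5 to 48.5, y -58 to 4; corner x>0, y>4 empty. Packed: axes along the tray's, origin at tray x 48.5 mm, y 0: leg inward beside the other's leg, long outer edge flush with the mouth. Right way up.
- square_rest: Bystander, to be left where it is: a square slatted wooden pot rest of 110 x 110 x 12 mm, which does not belong to this tray. Origin: centre of its underside.
- sauce_cup: Bystander, to be left where it is: a small white plastic bowl, 66 mm across and 35 mm high. Origin: centre of its underside.
- water_bottle: Bystander, to be left where it is: a clear water bottle, 62 mm across, 200 mm tall. Origin: centre of its underside.
- spoon: Bystander, to be left where it is: a steel spoon, 190 mm long, lying flat. Origin: centre of its underside.
- carton_a: Bystander, to be left where it is: a white and green carton, 55 x 55 x 100 mm. Origin: centre of its underside.
- carton_b: Bystander, to be left where it is: a white and green carton, 55 x 55 x 100 mm, beside the other one. Origin: centre of its underside.
- jar: Bystander, to be left where it is: an amber glass jar, 72 mm across, 95 mm tall. Origin: centre of its underside.

How it is judged:
On the way:
1. with both pot rests in place, the fingers press the front one home with more than 6 N for 0.4 s (x of narrow_leg in the frame of tray between 0.095 and 0.101 m and y of narrow_leg in the frame of tray between -0.006 and 0.006 m and angle between the x axis of each of narrow_leg, wide_leg and the x axis of tray, either way round below 0.06 rad and angle between each of narrow_leg, wide_leg's own z axis and vertical below 0.05 rad and z of each of narrow_leg, wide_leg in the frame of tray below 0.004 m and x of wide_leg in the frame of tray between 0.0455 and 0.0515 m and y of wide_leg in the frame of tray between -0.006 and 0.006 m and contact force between the fingers and wide_leg above 6 N), for 0.4 s.
At the end, for the whole second after the job is handed in: Both rests lie flat and still in the tray, narrow-leg at the back, wide-leg in front, each within 3 mm of its packed depth (back met, outer edge flush), 6 mm sideways and 0.06 rad, after the fingers held the front one home with over 6 N for 0.4 s (x of narrow_leg in the frame of tray between 0.095 and 0.101 m and y of narrow_leg in the frame of tray between -0.006 and 0.006 m and angle between the x axis of each of narrow_leg, wide_leg and the x axis of tray, either way round below 0.06 rad and angle between each of narrow_leg, wide_leg's own z axis and vertical below 0.05 rad and z of each of narrow_leg, wide_leg in the frame of tray below 0.004 m and x of wide_leg in the frame of tray between 0.0455 and 0.0515 m and y of wide_leg in the frame of tray between -0.006 and 0.006 m and linear speed of each of narrow_leg, wide_leg below 0.01 m/s); the robot touches nothing.
It fails at once if a bystander is shifted by more than 20 mm (distance of any of square_rest, sauce_cup, water_bottle, spoon, carton_a, carton_b, jar from where it was at the start of the episode above 0.02 m).
It fails at once if a pot rest is rammed against the tray with more than 45 N (contact force between any of narrow_leg, wide_leg and tray above 45 N).
It also fails if it takes over 72 s, if anything falls off the work surface, if the arm or the gripper's body presses on something with over 40 N, if the wrist force passes 120 N, or if a joint passes its speed limit or range.

## Working session

There is one attempt and no reset: what is moved stays moved. The work goes in short steps, Python scripts to look and compute and a tool call to move; the robot and the scene stay as the last step left them, time stands still between calls to the robot, and variables do not carry over. Pictures are saved under pics/ and viewed, at most 10 in all, crops included, and the job is handed in when it is done.

Besides the shell and the picture viewer there is one more tool, called by a JSON object that holds its "api" and its "payload". play_rows: Moves the arm, as the interface text tells. Its arguments: {"type":"object","properties":{"deltas":{"type":"array"},"newtons":{"type":"number"}},"required":["deltas"]}

```bash
mkdir -p pics
cat > h.py <<'E'
import numpy as np, cv2
from scipy.spatial.transform import Rotation as R
from workcell import status, eyes, ticket, env
def cal(n):
    c=eyes.get_calibration(n); q=c["orientation"]
    return np.array(c["camera_matrix"]),np.array(c["eye"]),R.from_quat([q[1],q[2],q[3],q[0]]).as_matrix(),c
def ray(n,uv):
    K,e,M,_=cal(n); uv=np.atleast_2d(uv).astype(float)
    p=np.c_[(uv[:,0]-K[0,2])/K[0,0],(uv[:,1]-K[1,2])/K[1,1],np.ones(len(uv))]
    return e,(p*[1,-1,-1])@M.T
def plane(n,uv,z):
    e,d=ray(n,uv); return e+d*((z-e[2])/d[:,2])[:,None]
def proj(n,P):
    K,e,M,_=cal(n); c=(np.atleast_2d(P)-e)@M*[1,-1,-1]; u=c@K.T; return u[:,:2]/u[:,2:]
def save(n,f):
    im,d=eyes.camera(n); cv2.imwrite('pics/'+f,im[:,:,::-1]); np.save('pics/'+f+'.npy',d); return im,d
E
python3 - <<'E'
from h import *
for n in("top","side"):
    save(n,n+'0.png'); print(cal(n)[3])
print(status.read_state(),env.pinch_z)
E
```

```text
{'camera_matrix': array([[457.43497502,   0.        , 328.84162333],
       [  0.        , 457.43497502, 242.37324714],
       [  0.        ,   0.        ,   1.        ]]), 'eye': array([0.40039685, 0.01500606, 1.05814701]), 'orientation': array([-0.70506203, -0.04075528,  0.03740716,  0.70698461])}
{'camera_matrix': array([[442.91634894,   0.        , 331.10678423],
       [  0.        , 442.91634894, 228.99383121],
       [  0.        ,   0.        ,   1.        ]]), 'eye': array([0.25216827, 0.67728964, 0.85768342]), 'orientation': array([-0.19709219, -0.06950136,  0.34576546,  0.91475159])}
{'clock': 0.1, 'joint_positions': array([-1.32169665e+00,  9.17673348e-02,  1.23176253e+00,  1.82839394e-05,
        1.81980462e+00, -5.66880490e-02]), 'dq': array([-0.00155048, -0.00056843, -0.00229165,  0.00095679, -0.00090995,
       -0.00033673]), 'effort': array([ 4.32541696e-03, -4.60215425e+01, -4.19220185e+01,  6.97995347e-05,
        1.05463489e-02,  2.52999865e-05]), 'tool_pos': array([ 0.18057485, -0.571916  ,  0.23027532]), 'orientation': array([-8.67741747e-04,  9.88333768e-01,  1.52301034e-01, -7.48371814e-05]), 'force': array([ 0.31290041, -0.92451148, -0.15747111]), 'wrist_torque': array([-0.01885511, -0.07891191, -0.07573686]), 'gripper_force': 0.0, 'finger_gap': 0.08500859113552935} 0.0187
```

View pics/top0.png

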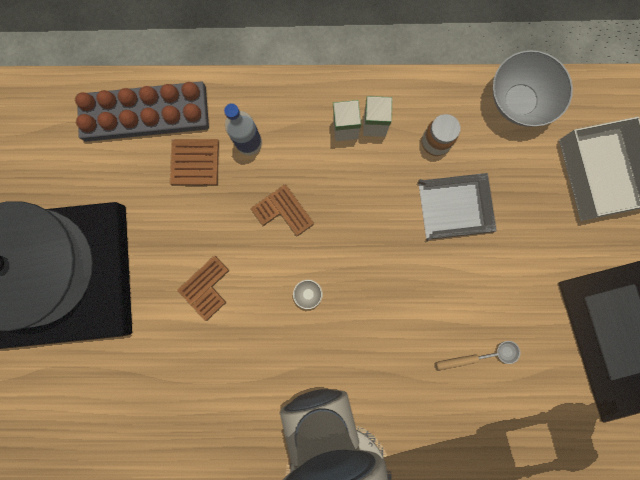

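View pics/side0.png

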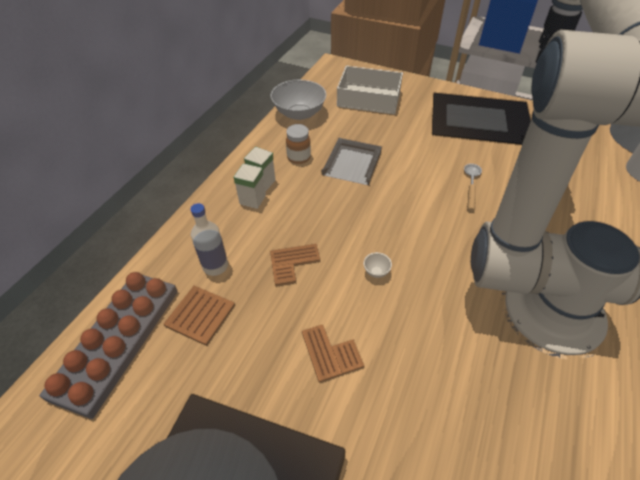

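Top view: the tray is at about (456,206), with its mouth at col ~421 on the left (world +y). The two L rests are at (283,210) and (205,288), the cup is at (307,295) and the square rest is at (194,162). The side view agrees: Ls at (295,262) and (332,352), tray at (352,163).

```bash
cat > m.py <<'E'
from h import *
def Ls(n,im,rois,f=None):
    hsv=cv2.cvtColor(im,cv2.COLOR_RGB2HSV); lab=cv2.cvtColor(im,cv2.COLOR_RGB2LAB)
    out=[]
    for (x0,y0,x1,y1) in rois:
        big=cv2.resize(im[y0:y1,x0:x1],None,fx=6,fy=6,interpolation=cv2.INTER_CUBIC)
        g=cv2.cvtColor(big,cv2.COLOR_RGB2LAB)[:,:,0]
        t,m=cv2.threshold(g,0,255,cv2.THRESH_BINARY_INV+cv2.THRESH_OTSU)
        m=cv2.morphologyEx(m,cv2.MORPH_CLOSE,np.ones((9,9)))
        c=max(cv2.findContours(m,cv2.RETR_EXTERNAL,cv2.CHAIN_APPROX_NONE)[0],key=cv2.contourArea)
        a=cv2.approxPolyDP(c,16,True)[:,0]
        uv=(a+.5)/6-.5+[x0,y0]
        out.append((uv,(c[:,0]+.5)/6-.5+[x0,y0],big,c,a))
    return out
def show(out,f):
    h=max(o[2].shape[0] for o in out); t=[]
    for uv,_,b,c,a in out:
        b=b.copy(); cv2.drawContours(b,[c],-1,(0,255,0),1)
        for p in a: cv2.circle(b,tuple(int(v) for v in p),4,(0,0,255),-1)
        t.append(cv2.copyMakeBorder(b,0,h-b.shape[0],0,6,cv2.BORDER_CONSTANT))
    cv2.imwrite('pics/'+f,np.hstack(t)[:,:,::-1])
E
python3 - <<'E'
from m import *
T=cv2.imread('pics/top0.png')[:,:,::-1]; S=cv2.imread('pics/side0.png')[:,:,::-1]
a=Ls('top',T,[(246,180,318,240),(174,252,234,324)]); show(a,'a.png')
b=Ls('side',S,[(266,240,324,288),(298,322,366,384)]); show(b,'b.png')
for n,o in(('top',a),('side',b)):
    for k in o:
        P=plane(n,k[0],.012)[:,:2]
        print(n); print(np.c_[k[0],P*1000,np.linalg.norm(np.roll(P,-1,0)-P,axis=1)*1000].round(1))
D=np.load('pics/top0.png.npy')
def pt(u,v):
    e,d=ray('top',[u,v]); return (e+d[0]*D[v,u]).round(4)
for u,v in((290,205),(205,280),(330,240),(455,210),(455,178),(490,205),(490,225)): print(u,v,pt(u,v))
# tray crop
c=np.hstack([cv2.resize(T[165:250,405:505],None,fx=4,fy=4,interpolation=2),cv2.resize(S[130:215,310:400],None,fx=4,fy=4,interpolation=2)])
cv2.imwrite('pics/tray.png',c[:,:,::-1])
i=np.vstack([cv2.copyMakeBorder(cv2.imread('pics/'+f),0,0,0,800-cv2.imread('pics/'+f).shape[1],0) for f in('a.png',)]);
E
```

```text
top
[[283.1 183.8 654.6 126.4  96.6]
 [250.1 208.9 595.3 202.5  49. ]
 [262.1 225.9 555.3 174.1  48.9]
 [280.8 215.9 578.6 131.1  59.5]
 [296.2 236.1 531.4  94.9  51.5]
 [313.8 222.2 563.5  54.6 116. ]]
top
[[215.8 255.4 487.2 279.6 118.2]
 [176.8 290.6 407.1 366.6  94.8]
 [205.2 320.4 339.9 299.7  60. ]
 [225.8 302.9 379.  254.2  48.7]
 [213.2 285.8 417.9 283.6  50.2]
 [228.8 269.8 454.2 249.   45. ]]
side
[[315.6 243.8 563.8  56.2 112.1]
 [270.2 250.8 654.6 121.9 105.2]
 [275.2 286.2 593.5 207.5  47.2]
 [295.8 282.8 555.4 179.6  47.1]
 [295.1 266.2 578.3 138.5  59.9]
 [319.8 261.4 531.3 101.3  55.6]]
side
[[301.4 331.1 488.5 284.1 119. ]
 [318.8 383.4 407.2 370.9  94.9]
 [363.8 367.6 339.1 304.8  63.9]
 [353.1 339.6 381.6 257.1  46.9]
 [331.4 345.1 417.7 287.1  50.9]
 [321.8 324.9 455.5 253.1  45.2]]
290 205 [0.6039 0.1097 0.0138]
205 280 [0.431  0.3026 0.0126]
330 240 [0.5231 0.0172 0.0032]
455 210 [ 0.5932 -0.2756  0.0009]
455 178 [ 0.6646 -0.2726  0.021 ]
490 205 [ 0.6007 -0.3505  0.022 ]
490 225 [ 0.5542 -0.3484  0.0224]Traceback (most recent call last):
  File "<stdin>", line 16, in <module>
cv2.error: OpenCV(4.12.0) /io/opencv/modules/core/src/copy.cpp:1160: error: (-215:Assertion failed) top >= 0 && bottom >= 0 && left >= 0 && right >= 0 && _src.dims() <= 2 in function 'copyMakeBorder'
```

View pics/a.png

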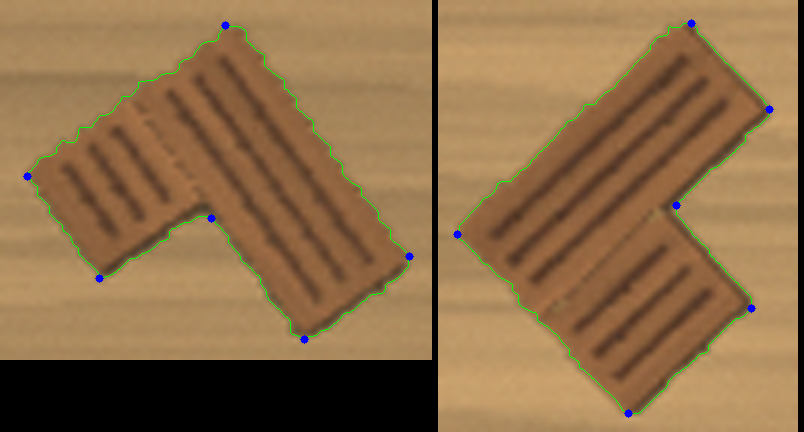

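View pics/tray.png

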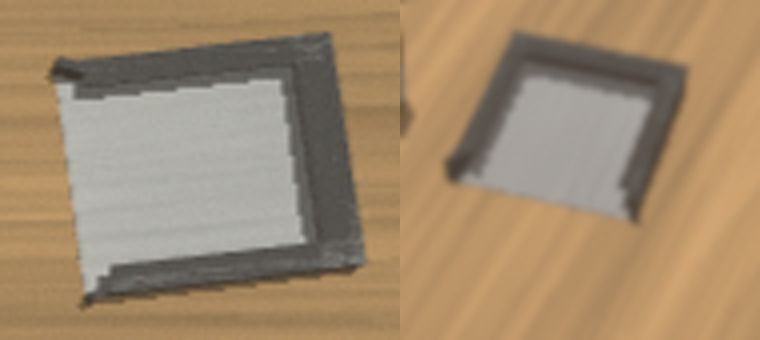

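L1 has a ~49 mm leg, so it's the narrow one. L2 has a ~60 mm leg, so it's the wide one. The crops show the tray rim, with the mouth edge on the left in the top view and at the bottom in the side view.

```bash
cat >> m.py <<'E'
def eline(im,p,q,w=3.5,trim=.08):
    g=cv2.GaussianBlur(cv2.cvtColor(np.ascontiguousarray(im),cv2.COLOR_RGB2GRAY),(0,0),.8).astype(np.float32)
    p,q=np.array(p,float),np.array(q,float); d=(q-p)/np.linalg.norm(q-p); n=np.array([-d[1],d[0]])
    s=np.arange(-w,w+.01,.25); pts=[]
    for t in np.linspace(trim,1-trim,40):
        c=p+(q-p)*t; X=(c+s[:,None]*n).astype(np.float32)
        v=cv2.remap(g,X[:,0].reshape(1,-1).copy(),X[:,1].reshape(1,-1).copy(),cv2.INTER_LINEAR)[0]
        k=np.abs(np.gradient(v)); k=np.where(k>.6*k.max(),k,0); pts.append(c+n*(s*k).sum()/k.sum())
    f=cv2.fitLine(np.array(pts,np.float32),cv2.DIST_HUBER,0,.5,.01,.01).ravel()
    a=f[:2]; c=f[2:]; return np.array([c+a*((x-c)@a) for x in(p,q)])
def rigid(loc,W):
    lc,wc=loc.mean(0),W.mean(0); H=(loc-lc).T@(W-wc); th=np.arctan2(H[0,1]-H[1,0],H[0,0]+H[1,1])
    M=np.array([[np.cos(th),-np.sin(th)],[np.sin(th),np.cos(th)]]); t=wc-M@lc
    return th,t,W-(loc@M.T+t)
NAR=np.array([[50,58],[-50,58],[-50,8],[0,8],[0,-58],[50,-58]])/1000.
WID=np.array([[-48.5,58],[-48.5,-58],[48.5,-58],[48.5,4],[-.5,4],[-.5,58]])/1000.
def refine(im,uv):
    # refine polygon corners: fit each edge, intersect neighbours
    n=len(uv); L=[eline(im,uv[i],uv[(i+1)%n],2.5,.12) for i in range(n)]; out=[]
    for i in range(n):
        h=[np.cross(np.r_[l[0],1],np.r_[l[1],1]) for l in(L[i-1],L[i])]; x=np.cross(*h); out.append(x[:2]/x[2])
    return np.array(out)
E
python3 - <<'E'
from m import *
T=cv2.imread('pics/top0.png')[:,:,::-1]; S=cv2.imread('pics/side0.png')[:,:,::-1]
E={'top':(T,dict(far=((422.5,180),(485,173.5)),back=((488,176.3),(495.8,226.3)),lip=((433.8,231.3),(481.3,225.5)),mouth=((419.5,187),(426,238)))),
'side':(S,dict(far=((323,169),(338.5,140)),back=((341,138.3),(380,146.2)),lip=((368.5,178),(373.5,154)),mouth=((326,176.5),(366,183.5))))}
for n,(im,d) in E.items():
    L={k:plane(n,eline(im,*v),0 if k=='mouth' else .02)[:,:2] for k,v in d.items()}
    for k,l in L.items():
        u=l[1]-l[0]; print(n,k,(l*1000).round(1).tolist(),np.degrees(np.arctan2(u[1],u[0])).round(2))
a=Ls('top',T,[(246,180,318,240),(174,252,234,324)]); b=Ls('side',S,[(266,240,324,288),(298,322,366,384)])
# order side to top
ia=[a[0][0],a[1][0]]; ib=[]
for j in(0,1):
    A=plane('top',ia[j],.012); B=plane('side',b[j][0],.012)
    ib.append(b[j][0][[np.argmin(np.linalg.norm(B-x,axis=1)) for x in A]])
for j,loc in((0,NAR),(1,WID)):
    tri=[]
    for n,im,uv in(('top',T,ia[j]),('side',S,ib[j])):
        uv=refine(im,uv); tri.append(uv); W=plane(n,uv,.012)[:,:2]; th,t,r=rigid(loc,W)
        print(n,'deg',np.degrees(th).round(2),'pos',(t*1000).round(1),'res',(r*1000).round(1).tolist())
    z=[]
    for u,v in zip(*tri):
        e1,d1=ray('top',u); e2,d2=ray('side',v); s=np.linalg.lstsq(np.c_[d1[0],-d2[0]],e2-e1,rcond=None)[0]
        z.append(((e1+d1[0]*s[0]+e2+d2[0]*s[1])/2)[2])
    print('z tri mm',(np.array(z)*1000).round(1))
E
```

```text
top far [[661.4, -197.4], [677.0, -342.5]] -83.85
top back [[668.6, -349.1], [551.5, -361.9]] -173.76
top lip [[541.9, -220.2], [553.9, -329.3]] -83.71
top mouth [[648.4, -192.9], [527.6, -207.0]] -173.35
side far [[661.7, -196.4], [678.7, -338.9]] -83.2
side back [[670.4, -350.7], [548.1, -364.2]] -173.7
side lip [[528.3, -214.9], [560.1, -317.4]] -72.78
side mouth [[651.1, -200.4], [533.2, -211.9]] -174.4
top deg -53.9 pos [577.2 128.4] res [[2.6, 0.4], [0.8, 0.4], [-0.6, 0.2], [-1.9, 0.3], [-1.4, 0.9], [0.4, -2.2]]
side deg -54.2 pos [577.1 133.2] res [[2.5, -3.9], [-0.6, 1.9], [-2.2, 0.7], [-1.1, 1.9], [-1.4, 2.3], [2.8, -2.8]]
z tri mm [11.8  3.8  4.7  4.3  4.   7.3]
top deg -136.65 pos [413.1 289.3] res [[-0.2, 0.5], [0.1, 2.1], [-1.4, 0.5], [0.8, -0.5], [0.4, -1.5], [0.3, -1.1]]
side deg -136.69 pos [414.  293.1] res [[2.0, -0.4], [-1.6, 3.6], [-2.5, 1.9], [0.3, -1.5], [0.9, -2.0], [0.9, -1.7]]
z tri mm [9.3 4.6 5.  8.5 8.1 8.3]
```

```bash
cat >> h.py <<'E'
TH=np.radians(-83.75); TO=np.array([.5928,-.1990])
TX=np.array([np.cos(TH),np.sin(TH)]); TY=np.array([-TX[1],TX[0]])
def st():
    s=status.read_state(); q=s["orientation"]; M=R.from_quat([q[1],q[2],q[3],q[0]]).as_matrix(); p=np.array(s["tool_pos"])
    return s,p,M
def report():
    s,p,M=st(); d=p[:2]-TO
    print('t %.2f p %s psi %.2f tray xy %s tilt %s F %s gap %.4f grip %.1f j6 %.2f'%(s["clock"],(p*1000).round(1),np.degrees(np.arctan2(M[1,0],M[0,0])),(np.array([d@TX,d@TY])*1000).round(1),(M[:2,2]*1000).round(1),np.array(s["force"]).round(1),s["finger_gap"],s["gripper_force"],s["joint_positions"][5]))
def go(P,psi=None):  # turn (rad about tool z) first, then shift in tool axes (cm) after the turn
    s,p,M=st(); c=np.degrees(np.arctan2(M[1,0],M[0,0])); t=0
    if psi is not None: t=-np.radians((psi-c+180)%360-180)
    M2=M@R.from_rotvec([0,0,t]).as_matrix()
    print('turn %.4f rad; shift cm'%t,((np.array(P)-p)@M2*100).round(2))
def tray(x,y,z): return np.r_[TO+x*TX+y*TY,z]
E
python3 -c "
from h import *
report(); go([.5853,.1751,.15],126)"
```

```text
t 0.10 p [ 180.6 -571.9  230.3] psi 17.52 tray xy [ 325.8 -450.4] tilt [-0.4  1.7] F [ 0.3 -0.9 -0.2] gap 0.0850 grip 0.0 j6 -0.06
turn -1.8933 rad; shift cm [36.63 76.65  8.14]
```

{"api": "play_rows", "payload": {"deltas": [{"dp": [0, 0, 0], "delta_rot": [0, 0, -0.1184], "hand": 8.5}, {"dp": [0, 0, 0], "delta_rot": [0, 0, -0.1184], "hand": 8.5}, {"dp": [0, 0, 0], "delta_rot": [0, 0, -0.1184], "hand": 8.5}, {"dp": [0, 0, 0], "delta_rot": [0, 0, -0.1184], "hand": 8.5}, {"dp": [0, 0, 0], "delta_rot": [0, 0, -0.1184], "hand": 8.5}, {"dp": [0, 0, 0], "delta_rot": [0, 0, -0.1184], "hand": 8.5}, {"dp": [0, 0, 0], "delta_rot": [0, 0, -0.1184], "hand": 8.5}, {"dp": [0, 0, 0], "delta_rot": [0, 0, -0.1184], "hand": 8.5}, {"dp": [0, 0, 0], "delta_rot": [0, 0, -0.1184], "hand": 8.5}, {"dp": [0, 0, 0], "delta_rot": [0, 0, -0.1184], "hand": 8.5}, {"dp": [0, 0, 0], "delta_rot": [0, 0, -0.1184], "hand": 8.5}, {"dp": [0, 0, 0], "delta_rot": [0, 0, -0.1184], "hand": 8.5}, {"dp": [0, 0, 0], "delta_rot": [0, 0, -0.1184], "hand": 8.5}, {"dp": [0, 0, 0], "delta_rot": [0, 0, -0.1184], "hand": 8.5}, {"dp": [0, 0, 0], "delta_rot": [0, 0, -0.1184], "hand": 8.5}, {"dp": [0, 0, 0], "delta_rot": [0, 0, -0.1184], "hand": 8.5}]}}

```text
clock: 1.43
tool_pos: [0.1806, -0.572, 0.2306]
orientation: [-0.0, 0.451, 0.893, 0.0]
force: [-0.1, -1.2, 0.1]
finger_gap: 0.0852
gripper_force: 0.0
```

{"api": "play_rows", "payload": {"deltas": [{"dp": [1.3, 2.74, 0], "delta_rot": [0, 0, 0], "hand": 8.5}, {"dp": [1.3, 2.74, 0], "delta_rot": [0, 0, 0], "hand": 8.5}, {"dp": [1.3, 2.74, 0], "delta_rot": [0, 0, 0], "hand": 8.5}, {"dp": [1.3, 2.74, 0], "delta_rot": [0, 0, 0], "hand": 8.5}, {"dp": [1.3, 2.74, 0], "delta_rot": [0, 0, 0], "hand": 8.5}, {"dp": [1.3, 2.74, 0], "delta_rot": [0, 0, 0], "hand": 8.5}, {"dp": [1.3, 2.74, 0], "delta_rot": [0, 0, 0], "hand": 8.5}, {"dp": [1.3, 2.74, 0], "delta_rot": [0, 0, 0], "hand": 8.5}, {"dp": [1.3, 2.74, 0], "delta_rot": [0, 0, 0], "hand": 8.5}, {"dp": [1.3, 2.74, 0], "delta_rot": [0, 0, 0], "hand": 8.5}, {"dp": [1.3, 2.74, 0], "delta_rot": [0, 0, 0], "hand": 8.5}, {"dp": [1.3, 2.74, 0], "delta_rot": [0, 0, 0], "hand": 8.5}, {"dp": [1.3, 2.74, 0], "delta_rot": [0, 0, 0], "hand": 8.5}, {"dp": [1.3, 2.74, 0], "delta_rot": [0, 0, 0], "hand": 8.5}]}}

```text
clock: 2.6
tool_pos: [0.3839, -0.1978, 0.2309]
orientation: [-0.0, 0.454, 0.891, 0.0]
force: [0.0, -1.5, 0.6]
finger_gap: 0.085
gripper_force: 0.0
```

{"api": "play_rows", "payload": {"deltas": [{"dp": [1.3, 2.74, 0], "delta_rot": [0, 0, 0], "hand": 8.5}, {"dp": [1.3, 2.74, 0], "delta_rot": [0, 0, 0], "hand": 8.5}, {"dp": [1.3, 2.74, 0], "delta_rot": [0, 0, 0], "hand": 8.5}, {"dp": [1.3, 2.74, 0], "delta_rot": [0, 0, 0], "hand": 8.5}, {"dp": [1.3, 2.74, 0], "delta_rot": [0, 0, 0], "hand": 8.5}, {"dp": [1.3, 2.74, 0], "delta_rot": [0, 0, 0], "hand": 8.5}, {"dp": [1.3, 2.74, 0], "delta_rot": [0, 0, 0], "hand": 8.5}, {"dp": [1.3, 2.74, 0], "delta_rot": [0, 0, 0], "hand": 8.5}, {"dp": [1.3, 2.74, 0], "delta_rot": [0, 0, 0], "hand": 8.5}, {"dp": [1.3, 2.74, 0], "delta_rot": [0, 0, 0], "hand": 8.5}, {"dp": [1.3, 2.74, 0], "delta_rot": [0, 0, 0], "hand": 8.5}, {"dp": [1.3, 2.74, 0], "delta_rot": [0, 0, 0], "hand": 8.5}, {"dp": [1.3, 2.74, 2], "delta_rot": [0, 0, 0], "hand": 8.5}, {"dp": [1.3, 2.74, 2], "delta_rot": [0, 0, 0], "hand": 8.5}, {"dp": [0, 0, 2], "delta_rot": [0, 0, 0], "hand": 8.5}, {"dp": [0, 0, 2], "delta_rot": [0, 0, 0], "hand": 8.5}, {"dp": [0, 0, 0], "delta_rot": [0, 0, 0], "hand": 8.5}]}}

```text
clock: 4.02
tool_pos: [0.5843, 0.1738, 0.1447]
orientation: [-0.004, 0.453, 0.891, -0.003]
force: [0.9, -0.1, -0.9]
finger_gap: 0.0846
gripper_force: 0.0
```

```bash
python3 -c "
from h import *
report(); go([.5853,.1751,.003],126)"
```

```text
t 4.02 p [584.3 173.8 144.7] psi 126.12 tray xy [-371.5   32.1] tilt [-9.7 -2.3] F [ 0.9 -0.1 -0.9] gap 0.0846 grip 0.0 j6 -0.40
turn 0.0021 rad; shift cm [-1.000e-02  2.900e-01  1.417e+01]
```

{"api": "play_rows", "payload": {"deltas": [{"dp": [0, 0.08, 2.5], "delta_rot": [0, 0, 0], "hand": 6.4}, {"dp": [0, 0.08, 2.5], "delta_rot": [0, 0, 0], "hand": 6.4}, {"dp": [0, 0.08, 2.5], "delta_rot": [0, 0, 0], "hand": 6.4}, {"dp": [0, 0, 2.5], "delta_rot": [0, 0, 0], "hand": 6.4}, {"dp": [0, 0, 1.5], "delta_rot": [0, 0, 0], "hand": 6.4}, {"dp": [0, 0, 0.5], "delta_rot": [0, 0, 0], "hand": 6.4}, {"dp": [0, 0, 0], "delta_rot": [0, 0, 0], "hand": 6.4}, {"dp": [0, 0, 0], "delta_rot": [0, 0, 0], "hand": 6.4}]}}

```text
clock: 4.68
tool_pos: [0.5892, 0.1751, 0.0329]
orientation: [0.001, 0.454, 0.891, 0.001]
force: [1.2, -0.1, 0.2]
finger_gap: 0.064
gripper_force: 0.0
```

```bash
python3 -c "
from h import *
report(); go([.5853,.1751,.001],126)
im,d=save('top','t1.png'); im2,d=save('side','s1.png')
c=np.hstack([cv2.resize(im[170:250,240:330],None,fx=4,fy=4),cv2.resize(im2[225:305,240:340],None,fx=4,fy=4)])
cv2.imwrite('pics/c1.png',c[:,:,::-1])"
```

```text
t 4.68 p [589.2 175.1  32.9] psi 126.04 tray xy [-372.2   37.1] tilt [1.6 0.4] F [ 1.2 -0.1  0.2] gap 0.0640 grip 0.0 j6 -0.40
turn 0.0007 rad; shift cm [ 0.23 -0.31  3.19]
```

View pics/c1.png

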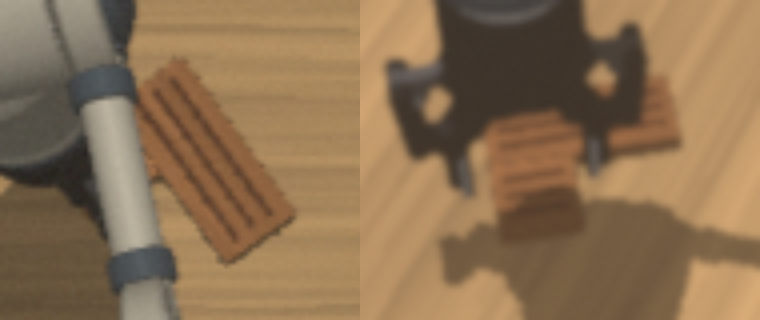

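The arm hides the leg in the top crop. In the side crop the two fingertips (~460 and ~595) straddle the narrow leg (490–580), so I'll go down and grip.

{"api": "play_rows", "payload": {"deltas": [{"dp": [0.2, -0.3, 1.0], "delta_rot": [0, 0, 0], "hand": 6.4}, {"dp": [0, 0, 1.0], "delta_rot": [0, 0, 0], "hand": 6.4}, {"dp": [0, 0, 0.7], "delta_rot": [0, 0, 0], "hand": 6.4}, {"dp": [0, 0, 0.4], "delta_rot": [0, 0, 0], "hand": 6.4}, {"dp": [0, 0, 0], "delta_rot": [0, 0, 0], "hand": 6.4}, {"dp": [0, 0, 0], "delta_rot": [0, 0, 0], "hand": 6.4}, {"dp": [0, 0, 0], "delta_rot": [0, 0, 0], "hand": 4.5}, {"dp": [0, 0, 0], "delta_rot": [0, 0, 0], "hand": 4.5}, {"dp": [0, 0, 0], "delta_rot": [0, 0, 0], "hand": 4.5}, {"dp": [0, 0, 0], "delta_rot": [0, 0, 0], "hand": 4.5}, {"dp": [0, 0, 0], "delta_rot": [0, 0, 0], "hand": 4.5}], "newtons": 35}}

```text
clock: 5.7
tool_pos: [0.5853, 0.1751, 0.0009]
orientation: [0.0, 0.453, 0.891, 0.0]
force: [0.5, 0.4, 2.0]
finger_gap: 0.0486
gripper_force: 37.6
```

```bash
python3 -c "
from h import *
report()"
```

```text
t 5.70 p [585.3 175.1   0.9] psi 126.06 tray xy [-372.7   33.3] tilt [1.2 0.3] F [0.5 0.4 2. ] gap 0.0486 grip 37.6 j6 -0.39
```

```bash
python3 -c "
from h import *
print(tray(-.103,.033,.03)); go(tray(-.103,.033,.03),96.25)"
```

```text
[ 0.61439057 -0.09301959  0.03      ]
turn 0.5204 rad; shift cm [-2.697e+01 -2.000e-02 -2.910e+00]
```

{"api": "play_rows", "payload": {"deltas": [{"dp": [0, 0, -0.5], "delta_rot": [0, 0, 0], "hand": 4.5}, {"dp": [0, 0, -1], "delta_rot": [0, 0, 0], "hand": 4.5}, {"dp": [0, 0, -1], "delta_rot": [0, 0, 0], "hand": 4.5}, {"dp": [0, 0, -0.5], "delta_rot": [0, 0, 0], "hand": 4.5}, {"dp": [0, 0, 0], "delta_rot": [0, 0, 0.08], "hand": 4.5}, {"dp": [0, 0, 0], "delta_rot": [0, 0, 0.08], "hand": 4.5}, {"dp": [0, 0, 0], "delta_rot": [0, 0, 0.08], "hand": 4.5}, {"dp": [0, 0, 0], "delta_rot": [0, 0, 0.08], "hand": 4.5}, {"dp": [0, 0, 0], "delta_rot": [0, 0, 0.08], "hand": 4.5}, {"dp": [0, 0, 0], "delta_rot": [0, 0, 0.08], "hand": 4.5}, {"dp": [0, 0, 0], "delta_rot": [0, 0, 0.04], "hand": 4.5}, {"dp": [0, 0, 0], "delta_rot": [0, 0, 0], "hand": 4.5}]}}

```text
clock: 6.7
tool_pos: [0.5852, 0.175, 0.0311]
orientation: [0.0, 0.668, 0.744, 0.0]
force: [-0.0, -0.5, -1.8]
finger_gap: 0.0488
gripper_force: 37.2
```

```bash
python3 -c "
from h import *
report(); go(tray(-.103,.033,.03),96.25)"
```

```text
t 6.70 p [585.2 175.   31.1] psi 96.19 tray xy [-372.6   33.1] tilt [0.9 0.2] F [-0.  -0.5 -1.8] gap 0.0488 grip 37.2 j6 0.13
turn -0.0011 rad; shift cm [-2.696e+01 -1.000e-02  1.100e-01]
```

{"api": "play_rows", "payload": {"deltas": [{"dp": [-1, 0, 0], "delta_rot": [0, 0, 0], "hand": 4.5}, {"dp": [-2.5, 0, 0], "delta_rot": [0, 0, 0], "hand": 4.5}, {"dp": [-2.5, 0, 0], "delta_rot": [0, 0, 0], "hand": 4.5}, {"dp": [-2.5, 0, 0], "delta_rot": [0, 0, 0], "hand": 4.5}, {"dp": [-2.5, 0, 0], "delta_rot": [0, 0, 0], "hand": 4.5}, {"dp": [-2.5, 0, 0], "delta_rot": [0, 0, 0], "hand": 4.5}, {"dp": [-2.5, 0, 0], "delta_rot": [0, 0, 0], "hand": 4.5}, {"dp": [-2.5, 0, 0], "delta_rot": [0, 0, 0], "hand": 4.5}, {"dp": [-2.5, 0, 0], "delta_rot": [0, 0, 0], "hand": 4.5}, {"dp": [-2.5, 0, 0], "delta_rot": [0, 0, 0], "hand": 4.5}, {"dp": [-2.5, 0, 0], "delta_rot": [0, 0, 0], "hand": 4.5}, {"dp": [-1, 0, 0], "delta_rot": [0, 0, 0], "hand": 4.5}, {"dp": [0, 0, 0], "delta_rot": [0, 0, 0], "hand": 4.5}, {"dp": [0, 0, 0], "delta_rot": [0, 0, 0], "hand": 4.5}, {"dp": [0, 0, 0.8], "delta_rot": [0, 0, 0], "hand": 4.5}, {"dp": [0, 0, 0.8], "delta_rot": [0, 0, 0], "hand": 4.5}, {"dp": [0, 0, 0.8], "delta_rot": [0, 0, 0], "hand": 4.5}, {"dp": [0, 0, 0.5], "delta_rot": [0, 0, 0], "hand": 4.5}, {"dp": [0, 0, 0], "delta_rot": [0, 0, 0], "hand": 4.5}, {"dp": [0, 0, 0], "delta_rot": [0, 0, 0], "hand": 4.5}]}}

```text
clock: 8.37
tool_pos: [0.6141, -0.0927, 0.0007]
orientation: [-0.0, 0.667, 0.745, -0.0]
force: [-0.7, -0.1, -1.1]
finger_gap: 0.049
gripper_force: 38.0
```

```bash
python3 -c "
from h import *
report(); go(tray(-.103,.033,.001),96.25)
im,d=save('top','t2.png'); im2,d=save('side','s2.png')
for o in (-70,):
    for n,i in(('top',im),('side',im2)):
        pass
c=np.hstack([cv2.resize(im[165:265,360:500],None,fx=3,fy=3),cv2.resize(im2[130:230,280:400],None,fx=3,fy=3)])
cv2.imwrite('pics/c2.png',c[:,:,::-1])"
```

```text
t 8.37 p [614.1 -92.7   0.7] psi 96.33 tray xy [-103.4   32.8] tilt [-0.7  0.2] F [-0.7 -0.1 -1.1] gap 0.0490 grip 38.0 j6 -0.32
turn 0.0014 rad; shift cm [-0.04  0.02 -0.03]
```

View pics/c2.png

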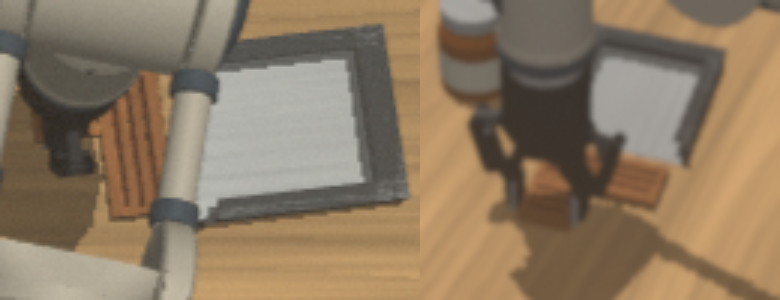

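The top crop shows the narrow rest lying flat and aligned in front of the mouth, with its foot's near end (crop ~165,212) just inside the flare line (wall end ~200,222). Now I'll slide it in slowly.

{"api": "play_rows", "payload": {"deltas": [{"dp": [-0.5, 0, 0], "delta_rot": [0, 0, 0], "hand": 4.5}, {"dp": [-0.5, 0, 0], "delta_rot": [0, 0, 0], "hand": 4.5}, {"dp": [-0.5, 0, 0], "delta_rot": [0, 0, 0], "hand": 4.5}, {"dp": [-0.4, 0, 0], "delta_rot": [0, 0, 0], "hand": 4.5}, {"dp": [-0.4, 0, 0], "delta_rot": [0, 0, 0], "hand": 4.5}, {"dp": [-0.4, 0, 0], "delta_rot": [0, 0, 0], "hand": 4.5}, {"dp": [-0.3, 0, 0], "delta_rot": [0, 0, 0], "hand": 4.5}, {"dp": [-0.3, 0, 0], "delta_rot": [0, 0, 0], "hand": 4.5}, {"dp": [-0.3, 0, 0], "delta_rot": [0, 0, 0], "hand": 4.5}, {"dp": [0, 0, 0], "delta_rot": [0, 0, 0], "hand": 4.5}]}}

```text
clock: 9.3
tool_pos: [0.6183, -0.1298, 0.0013]
orientation: [0.0, 0.668, 0.745, -0.0]
force: [-0.4, 0.0, -1.0]
finger_gap: 0.049
gripper_force: 37.9
```

{"api": "play_rows", "payload": {"deltas": [{"dp": [-0.4, 0, 0], "delta_rot": [0, 0, 0], "hand": 4.5}, {"dp": [-0.4, 0, 0], "delta_rot": [0, 0, 0], "hand": 4.5}, {"dp": [-0.4, 0, 0], "delta_rot": [0, 0, 0], "hand": 4.5}, {"dp": [0, 0, 0], "delta_rot": [0, 0, 0], "hand": 4.5}]}}

```text
clock: 9.63
tool_pos: [0.6196, -0.142, 0.0013]
orientation: [0.0, 0.668, 0.745, -0.0]
force: [0.3, -0.1, -1.5]
finger_gap: 0.0488
gripper_force: 37.9
```

```bash
python3 -c "
from h import *
report()"
```

```text
t 9.63 p [ 619.6 -142.     1.3] psi 96.23 tray xy [-53.7  32.9] tilt [ 0.1 -0.4] F [ 0.3 -0.1 -1.5] gap 0.0488 grip 37.9 j6 -0.39
```

{"api": "play_rows", "payload": {"deltas": [{"dp": [-0.4, 0, 0], "delta_rot": [0, 0, 0], "hand": 4.5}, {"dp": [-0.4, 0, 0], "delta_rot": [0, 0, 0], "hand": 4.5}, {"dp": [-0.4, 0, 0], "delta_rot": [0, 0, 0], "hand": 4.5}, {"dp": [-0.4, 0, 0], "delta_rot": [0, 0, 0], "hand": 4.5}, {"dp": [-0.4, 0, 0], "delta_rot": [0, 0, 0], "hand": 4.5}, {"dp": [-0.4, 0, 0], "delta_rot": [0, 0, 0], "hand": 4.5}, {"dp": [-0.3, 0, 0], "delta_rot": [0, 0, 0], "hand": 4.5}, {"dp": [0, 0, 0], "delta_rot": [0, 0, 0], "hand": 4.5}, {"dp": [0, 0, 0], "delta_rot": [0, 0, 0], "hand": 5.8}, {"dp": [0, 0, 0], "delta_rot": [0, 0, 0], "hand": 5.8}, {"dp": [0, 0, 0], "delta_rot": [0, 0, 0], "hand": 5.8}, {"dp": [0, 0, -0.6], "delta_rot": [0, 0, 0], "hand": 5.8}, {"dp": [0, 0, -1.2], "delta_rot": [0, 0, 0], "hand": 5.8}, {"dp": [0, 0, -1.2], "delta_rot": [0, 0, 0], "hand": 5.8}, {"dp": [0, 0, 0], "delta_rot": [0, 0, 0], "hand": 5.8}]}}

```text
clock: 10.88
tool_pos: [0.6247, -0.1686, 0.0362]
orientation: [0.003, 0.667, 0.745, 0.001]
force: [0.9, 0.2, 1.2]
finger_gap: 0.0579
gripper_force: 0.0
```

```bash
python3 -c "
from h import *
report(); go(tray(-.075,.0,.03),96.25)"
```

```text
t 10.88 p [ 624.7 -168.6   36.2] psi 96.28 tray xy [-26.8  35. ] tilt [ 6.3 -2. ] F [0.9 0.2 1.2] gap 0.0579 grip 0.0 j6 -0.43
turn 0.0005 rad; shift cm [ 4.82 -3.5   0.58]
```

{"api": "play_rows", "payload": {"deltas": [{"dp": [1.6, -0.8, 0], "delta_rot": [0, 0, 0], "hand": 0}, {"dp": [1.6, -0.8, 0], "delta_rot": [0, 0, 0], "hand": 0}, {"dp": [1.6, -0.9, 0], "delta_rot": [0, 0, 0], "hand": 0}, {"dp": [0, 0, 0], "delta_rot": [0, 0, 0], "hand": 0}, {"dp": [0, 0, 0], "delta_rot": [0, 0, 0], "hand": 0}, {"dp": [0, 0, 0], "delta_rot": [0, 0, 0], "hand": 0}, {"dp": [0, 0, 0], "delta_rot": [0, 0, 0], "hand": 0}]}}

```text
clock: 11.47
tool_pos: [0.593, -0.1237, 0.0317]
orientation: [0.001, 0.668, 0.745, 0.0]
force: [-0.1, 0.1, -0.6]
finger_gap: 0.0001
gripper_force: 0.0
```

```bash
python3 -c "
from h import *
report(); go(tray(-.075,.010,.004),96.25)"
```

```text
t 11.47 p [ 593.  -123.7   31.7] psi 96.24 tray xy [-74.9   8.4] tilt [ 0.9 -0.5] F [-0.1  0.1 -0.6] gap 0.0001 grip 0.0 j6 -0.37
turn -0.0001 rad; shift cm [0.01 0.16 2.77]
```

{"api": "play_rows", "payload": {"deltas": [{"dp": [0, 0.15, 1.0], "delta_rot": [0, 0, 0], "hand": 0}, {"dp": [0, 0, 1.0], "delta_rot": [0, 0, 0], "hand": 0}, {"dp": [0, 0, 0.8], "delta_rot": [0, 0, 0], "hand": 0}, {"dp": [0, 0, 0], "delta_rot": [0, 0, 0], "hand": 0}, {"dp": [-0.4, 0, 0], "delta_rot": [0, 0, 0], "hand": 0}, {"dp": [-0.4, 0, 0], "delta_rot": [0, 0, 0], "hand": 0}, {"dp": [-0.4, 0, 0], "delta_rot": [0, 0, 0], "hand": 0}, {"dp": [-0.4, 0, 0], "delta_rot": [0, 0, 0], "hand": 0}, {"dp": [-0.4, 0, 0], "delta_rot": [0, 0, 0], "hand": 0}, {"dp": [-0.4, 0, 0], "delta_rot": [0, 0, 0], "hand": 0}, {"dp": [-0.4, 0, 0], "delta_rot": [0, 0, 0], "hand": 0}, {"dp": [-0.4, 0, 0], "delta_rot": [0, 0, 0], "hand": 0}]}}

```text
clock: 12.47
tool_pos: [0.5975, -0.155, 0.0033]
orientation: [-0.0, 0.667, 0.745, 0.0]
force: [-0.2, 0.7, 0.4]
finger_gap: -0.0001
gripper_force: 0.3
```

{"api": "play_rows", "payload": {"deltas": [{"dp": [-0.4, 0, 0], "delta_rot": [0, 0, 0], "hand": 0}, {"dp": [-0.4, 0, 0], "delta_rot": [0, 0, 0], "hand": 0}, {"dp": [-0.4, 0, 0], "delta_rot": [0, 0, 0], "hand": 0}, {"dp": [-0.4, 0, 0], "delta_rot": [0, 0, 0], "hand": 0}, {"dp": [-0.4, 0, 0], "delta_rot": [0, 0, 0], "hand": 0}]}}

```text
clock: 12.88
tool_pos: [0.5997, -0.1749, 0.0034]
orientation: [0.0, 0.667, 0.745, 0.0]
force: [-0.6, 1.3, -0.0]
finger_gap: 0.0002
gripper_force: 0.4
```

```bash
python3 -c "
from h import *
report()"
```

```text
t 12.88 p [ 599.7 -174.9    3.4] psi 96.27 tray xy [-23.2   9.5] tilt [ 0.1 -0. ] F [-0.6  1.3 -0. ] gap 0.0002 grip 0.4 j6 -0.45
```

{"api": "play_rows", "payload": {"deltas": [{"dp": [-0.4, 0, 0], "delta_rot": [0, 0, 0], "hand": 0}, {"dp": [-0.4, 0, 0], "delta_rot": [0, 0, 0], "hand": 0}, {"dp": [-0.4, 0, 0], "delta_rot": [0, 0, 0], "hand": 0}, {"dp": [-0.4, 0, 0], "delta_rot": [0, 0, 0], "hand": 0}, {"dp": [-0.4, 0, 0], "delta_rot": [0, 0, 0], "hand": 0}, {"dp": [-0.4, 0, 0], "delta_rot": [0, 0, 0], "hand": 0}]}}

```text
clock: 13.38
tool_pos: [0.6023, -0.1988, 0.0033]
orientation: [0.0, 0.667, 0.745, 0.0]
force: [-0.6, 2.2, 1.4]
finger_gap: -0.0001
gripper_force: 0.4
```

```bash
python3 -c "
from h import *
report()
im,d=save('top','t3.png'); im2,d=save('side','s3.png')
c=np.hstack([cv2.resize(im[165:265,380:500],None,fx=3,fy=3),cv2.resize(im2[130:230,280:400],None,fx=3,fy=3)])
cv2.imwrite('pics/c3.png',c[:,:,::-1])"
```

```text
t 13.38 p [ 602.3 -198.8    3.3] psi 96.27 tray xy [0.8 9.5] tilt [0.1 0. ] F [-0.6  2.2  1.4] gap -0.0001 grip 0.4 j6 -0.48
```

View pics/c3.png

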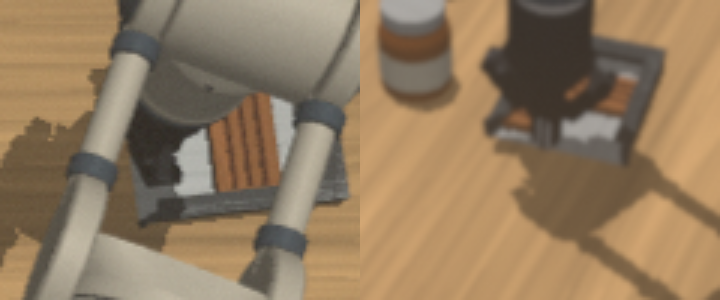

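The foot stands parallel to the back wall inside the tray (crop cols 210–280) and the push runs at ~2 N. I'll keep going.

{"api": "play_rows", "payload": {"deltas": [{"dp": [-0.4, 0, 0], "delta_rot": [0, 0, 0], "hand": 0}, {"dp": [-0.4, 0, 0], "delta_rot": [0, 0, 0], "hand": 0}, {"dp": [-0.4, 0, 0], "delta_rot": [0, 0, 0], "hand": 0}, {"dp": [-0.4, 0, 0], "delta_rot": [0, 0, 0], "hand": 0}, {"dp": [-0.4, 0, 0], "delta_rot": [0, 0, 0], "hand": 0}, {"dp": [-0.4, 0, 0], "delta_rot": [0, 0, 0], "hand": 0}]}}

```text
clock: 13.98
tool_pos: [0.6049, -0.2227, 0.0032]
orientation: [-0.0, 0.667, 0.745, -0.0]
force: [-0.5, 0.5, -0.4]
finger_gap: 0.0004
gripper_force: 0.2
```

{"api": "play_rows", "payload": {"deltas": [{"dp": [-0.15, 0, 0], "delta_rot": [0, 0, 0], "hand": 0}, {"dp": [-0.15, 0, 0], "delta_rot": [0, 0, 0], "hand": 0}, {"dp": [-0.1, 0, 0], "delta_rot": [0, 0, 0], "hand": 0}, {"dp": [-0.1, 0, 0], "delta_rot": [0, 0, 0], "hand": 0}]}}

```text
clock: 14.32
tool_pos: [0.6054, -0.2272, 0.0032]
orientation: [-0.0, 0.667, 0.745, 0.0]
force: [0.3, 0.6, -0.3]
finger_gap: -0.0
gripper_force: 0.2
```

```bash
python3 -c "
from h import *
report()"
```

```text
t 14.32 p [ 605.4 -227.2    3.2] psi 96.27 tray xy [29.4  9.5] tilt [-0.   0.1] F [ 0.3  0.6 -0.3] gap -0.0000 grip 0.2 j6 -0.52
```

{"api": "play_rows", "payload": {"deltas": [{"dp": [-0.1, 0, 0], "delta_rot": [0, 0, 0], "hand": 0}, {"dp": [-0.1, 0, 0], "delta_rot": [0, 0, 0], "hand": 0}, {"dp": [-0.1, 0, 0], "delta_rot": [0, 0, 0], "hand": 0}, {"dp": [-0.1, 0, 0], "delta_rot": [0, 0, 0], "hand": 0}]}}

```text
clock: 14.65
tool_pos: [0.6059, -0.2312, 0.0033]
orientation: [-0.0, 0.667, 0.745, 0.0]
force: [0.6, 0.3, -0.5]
finger_gap: -0.0002
gripper_force: 0.2
```

{"api": "play_rows", "payload": {"deltas": [{"dp": [-0.07, 0, 0], "delta_rot": [0, 0, 0], "hand": 0}, {"dp": [-0.07, 0, 0], "delta_rot": [0, 0, 0], "hand": 0}, {"dp": [-0.07, 0, 0], "delta_rot": [0, 0, 0], "hand": 0}]}}

```text
clock: 14.9
tool_pos: [0.6061, -0.2333, 0.0033]
orientation: [0.0, 0.667, 0.745, 0.0]
force: [-0.7, 0.4, 0.3]
finger_gap: -0.0
gripper_force: 0.2
```

{"api": "play_rows", "payload": {"deltas": [{"dp": [-0.05, 0, 0], "delta_rot": [0, 0, 0], "hand": 0}, {"dp": [-0.05, 0, 0], "delta_rot": [0, 0, 0], "hand": 0}, {"dp": [-0.05, 0, 0], "delta_rot": [0, 0, 0], "hand": 0}]}}

```text
clock: 15.15
tool_pos: [0.606, -0.2338, 0.0033]
orientation: [-0.001, 0.667, 0.745, 0.0]
force: [-1.9, 5.3, 1.8]
finger_gap: -0.0003
gripper_force: 3.0
```

```bash
python3 -c "
from h import *
report()"
```

```text
t 15.15 p [ 606.  -233.8    3.3] psi 96.29 tray xy [36.1  9.4] tilt [-0.7  1.8] F [-1.9  5.3  1.8] gap -0.0003 grip 3.0 j6 -0.53
```

{"api": "play_rows", "payload": {"deltas": [{"dp": [-0.05, 0, 0], "delta_rot": [0, 0, 0], "hand": 0}, {"dp": [-0.04, 0, 0], "delta_rot": [0, 0, 0], "hand": 0}, {"dp": [0, 0, 0], "delta_rot": [0, 0, 0], "hand": 0}]}}

```text
clock: 15.4
tool_pos: [0.606, -0.2339, 0.0033]
orientation: [-0.002, 0.667, 0.745, 0.001]
force: [-2.7, 6.9, 2.5]
finger_gap: 0.0001
gripper_force: 3.7
```

{"api": "play_rows", "payload": {"deltas": [{"dp": [0.3, 0, 0], "delta_rot": [0, 0, 0], "hand": 0}, {"dp": [0.7, 0, 0], "delta_rot": [0, 0, 0], "hand": 0}, {"dp": [0, 0, -2], "delta_rot": [0, 0, 0], "hand": 0}, {"dp": [0, 0, -3], "delta_rot": [0, 0, 0], "hand": 0}, {"dp": [0, 0, -3], "delta_rot": [0, 0, 0], "hand": 0}, {"dp": [0, 0, 0], "delta_rot": [0, 0, 0], "hand": 0}]}}

```text
clock: 15.9
tool_pos: [0.6084, -0.227, 0.0917]
orientation: [0.006, 0.667, 0.745, 0.002]
force: [0.9, -0.3, 1.7]
finger_gap: 0.0001
gripper_force: 0.0
```

```bash
cat >> h.py <<'E'
WP=np.array([.413,.291]); WT=np.radians(-136.7)
def wloc(x,y,z):
    c,s=np.cos(WT),np.sin(WT); return np.r_[WP+[c*x-s*y,s*x+c*y],z]
E
python3 -c "
from h import *
report(); print(wloc(-.0245,.030,.09)); go(wloc(-.0245,.030,.09),133.3)"
```

```text
t 15.90 p [ 608.4 -227.    91.7] psi 96.26 tray xy [29.6 12.4] tilt [11.1 -5.4] F [ 0.9 -0.3  1.7] gap 0.0001 grip 0.0 j6 -0.52
[0.45140498 0.28596937 0.09      ]
turn -0.6464 rad; shift cm [48.1  23.76 -0.29]
```

{"api": "play_rows", "payload": {"deltas": [{"dp": [0, 0, 0], "delta_rot": [0, 0, -0.1078], "hand": 6.2}, {"dp": [0, 0, 0], "delta_rot": [0, 0, -0.1078], "hand": 6.2}, {"dp": [0, 0, 0], "delta_rot": [0, 0, -0.1078], "hand": 6.2}, {"dp": [0, 0, 0], "delta_rot": [0, 0, -0.1078], "hand": 6.2}, {"dp": [0, 0, 0], "delta_rot": [0, 0, -0.1078], "hand": 6.2}, {"dp": [0, 0, 0], "delta_rot": [0, 0, -0.1078], "hand": 6.2}]}}

```text
clock: 16.4
tool_pos: [0.6054, -0.2258, 0.0833]
orientation: [0.0, 0.394, 0.919, -0.0]
force: [0.1, -0.4, 0.3]
finger_gap: 0.0621
gripper_force: 0.0
```

{"api": "play_rows", "payload": {"deltas": [{"dp": [1.4, 0.7, 0], "delta_rot": [0, 0, 0], "hand": 6.2}, {"dp": [2.5, 1.23, 0], "delta_rot": [0, 0, 0], "hand": 6.2}, {"dp": [2.5, 1.23, 0], "delta_rot": [0, 0, 0], "hand": 6.2}, {"dp": [2.5, 1.23, 0], "delta_rot": [0, 0, 0], "hand": 6.2}, {"dp": [2.5, 1.23, 0], "delta_rot": [0, 0, 0], "hand": 6.2}, {"dp": [2.5, 1.23, 0], "delta_rot": [0, 0, 0], "hand": 6.2}, {"dp": [2.5, 1.23, 0], "delta_rot": [0, 0, 0], "hand": 6.2}, {"dp": [2.5, 1.23, 0], "delta_rot": [0, 0, 0], "hand": 6.2}, {"dp": [2.5, 1.23, 0], "delta_rot": [0, 0, 0], "hand": 6.2}, {"dp": [2.5, 1.23, 0], "delta_rot": [0, 0, 0], "hand": 6.2}, {"dp": [2.5, 1.23, 0], "delta_rot": [0, 0, 0], "hand": 6.2}, {"dp": [2.5, 1.23, 0], "delta_rot": [0, 0, 0], "hand": 6.2}, {"dp": [2.5, 1.23, 0], "delta_rot": [0, 0, 0], "hand": 6.2}, {"dp": [2.5, 1.23, 0], "delta_rot": [0, 0, 0], "hand": 6.2}, {"dp": [2.5, 1.23, 0], "delta_rot": [0, 0, 0], "hand": 6.2}, {"dp": [2.5, 1.23, 0], "delta_rot": [0, 0, 0], "hand": 6.2}, {"dp": [2.5, 1.23, 0], "delta_rot": [0, 0, 0], "hand": 6.2}, {"dp": [2.5, 1.23, 0], "delta_rot": [0, 0, 0], "hand": 6.2}, {"dp": [2.5, 1.23, 0], "delta_rot": [0, 0, 0], "hand": 6.2}, {"dp": [0, 0, 0], "delta_rot": [0, 0, 0], "hand": 6.2}]}}

```text
clock: 18.07
tool_pos: [0.4516, 0.2725, 0.0835]
orientation: [-0.0, 0.394, 0.919, 0.001]
force: [0.6, 1.8, -0.5]
finger_gap: 0.0619
gripper_force: 0.0
```

```bash
python3 -c "
from h import *
report(); go(wloc(-.0245,.030,.03),133.3)
im,d=save('top','t4.png'); im2,d=save('side','s4.png')
c=np.hstack([cv2.resize(im[160:260,400:520],None,fx=3,fy=3),cv2.resize(im2[300:400,270:390],None,fx=3,fy=3)])
cv2.imwrite('pics/c4.png',c[:,:,::-1])"
```

```text
t 18.07 p [451.6 272.5  83.5] psi 133.55 tray xy [-484.1  -89. ] tilt [0.6 2.4] F [ 0.6  1.8 -0.5] gap 0.0619 grip 0.0 j6 -0.28
turn 0.0044 rad; shift cm [0.98 0.9  5.35]
```

View pics/c4.png

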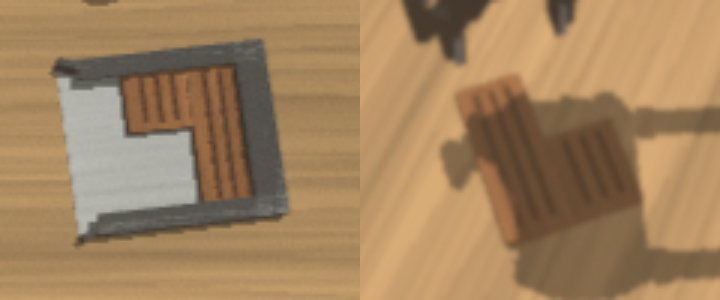

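The narrow rest sits square against the back with its leg on the left side pointing to the mouth (crop 122–195, 75–135). The wide rest is untouched below the fingers, so I'll go down and grip its foot.

{"api": "play_rows", "payload": {"deltas": [{"dp": [0.5, 0.45, 0], "delta_rot": [0, 0, 0.004], "hand": 6.2}, {"dp": [0.48, 0.45, 0], "delta_rot": [0, 0, 0], "hand": 6.2}, {"dp": [0, 0, 1.8], "delta_rot": [0, 0, 0], "hand": 6.2}, {"dp": [0, 0, 1.8], "delta_rot": [0, 0, 0], "hand": 6.2}, {"dp": [0, 0, 1.8], "delta_rot": [0, 0, 0], "hand": 6.2}, {"dp": [0, 0, 0], "delta_rot": [0, 0, 0], "hand": 6.2}, {"dp": [0, 0, 0], "delta_rot": [0, 0, 0], "hand": 6.2}]}}

```text
clock: 18.75
tool_pos: [0.4525, 0.2811, 0.0284]
orientation: [-0.001, 0.398, 0.917, -0.001]
force: [0.4, -0.4, 1.4]
finger_gap: 0.0617
gripper_force: 0.0
```

```bash
python3 -c "
from h import *
report(); go(wloc(-.0245,.030,.001),133.3)
im=cv2.imread('pics/t4.png')[:,:,::-1]
L=eline=None
from m import eline
o=[400,160]
for n,p,q in(('legend',(122,78),(127,132)),('footin',(192,130),(198,200)),('legside',(130,133),(188,128))):
    l=plane('top',eline(im,np.array(p)/3+o,np.array(q)/3+o,2.5),.012)[:,:2]-TO
    print(n,np.c_[l@TX,l@TY].round(4).tolist())
"
```

```text
t 18.75 p [452.5 281.1  28.4] psi 133.04 tray xy [-492.6  -87.2] tilt [-2.1 -1.2] F [ 0.4 -0.4  1.4] gap 0.0617 grip 0.0 j6 -0.26
turn -0.0046 rad; shift cm [0.42 0.26 2.74]
legend [[0.0431, 0.0501], [0.0428, 0.0075]]
footin [[0.0922, 0.0035], [0.091, -0.0511]]
legside [[0.0479, 0.0039], [0.0929, 0.0033]]
```

{"api": "play_rows", "payload": {"deltas": [{"dp": [0.4, 0.26, 0.8], "delta_rot": [0, 0, -0.004], "hand": 6.2}, {"dp": [0, 0, 1.0], "delta_rot": [0, 0, 0], "hand": 6.2}, {"dp": [0, 0, 0.7], "delta_rot": [0, 0, 0], "hand": 6.2}, {"dp": [0, 0, 0.2], "delta_rot": [0, 0, 0], "hand": 6.2}, {"dp": [0, 0, 0], "delta_rot": [0, 0, 0], "hand": 6.2}, {"dp": [0, 0, 0], "delta_rot": [0, 0, 0], "hand": 6.2}, {"dp": [0, 0, 0], "delta_rot": [0, 0, 0], "hand": 4.4}, {"dp": [0, 0, 0], "delta_rot": [0, 0, 0], "hand": 4.4}, {"dp": [0, 0, 0], "delta_rot": [0, 0, 0], "hand": 4.4}, {"dp": [0, 0, 0], "delta_rot": [0, 0, 0], "hand": 4.4}, {"dp": [0, 0, 0], "delta_rot": [0, 0, 0], "hand": 4.4}], "newtons": 35}}

```text
clock: 19.67
tool_pos: [0.4525, 0.2868, 0.0031]
orientation: [0.0, 0.396, 0.918, 0.001]
force: [0.1, -0.5, 4.3]
finger_gap: 0.0466
gripper_force: 36.8
```

{"api": "play_rows", "payload": {"deltas": [{"dp": [0, 0, -0.5], "delta_rot": [0, 0, 0], "hand": 4.4}, {"dp": [0, 0, -1.5], "delta_rot": [0, 0, 0], "hand": 4.4}, {"dp": [0, 0, -2], "delta_rot": [0, 0, 0], "hand": 4.4}, {"dp": [0, 0, -1.5], "delta_rot": [0, 0, 0], "hand": 4.4}, {"dp": [0, 0, 0], "delta_rot": [0, 0, 0], "hand": 4.4}, {"dp": [0, 0, 0], "delta_rot": [0, 0, 0], "hand": 4.4}]}}

```text
clock: 20.17
tool_pos: [0.4524, 0.2867, 0.0577]
orientation: [0.0, 0.396, 0.918, 0.001]
force: [0.1, -0.8, -1.4]
finger_gap: 0.047
gripper_force: 36.4
```

```bash
python3 -c "
from h import *
report(); go(tray(-.0935,.030,.05),186.25)"
```

```text
t 20.17 p [452.4 286.7  57.7] psi 133.33 tray xy [-498.1  -86.7] tilt [1.2 0.7] F [ 0.1 -0.8 -1.4] gap 0.0470 grip 36.4 j6 -0.25
turn -0.9237 rad; shift cm [-11.67 -40.46   0.77]
```

{"api": "play_rows", "payload": {"deltas": [{"dp": [0, 0, 0], "delta_rot": [0, 0, -0.1155], "hand": 4.4}, {"dp": [0, 0, 0], "delta_rot": [0, 0, -0.1155], "hand": 4.4}, {"dp": [0, 0, 0], "delta_rot": [0, 0, -0.1155], "hand": 4.4}, {"dp": [0, 0, 0], "delta_rot": [0, 0, -0.1155], "hand": 4.4}, {"dp": [0, 0, 0], "delta_rot": [0, 0, -0.1155], "hand": 4.4}, {"dp": [0, 0, 0], "delta_rot": [0, 0, -0.1155], "hand": 4.4}, {"dp": [0, 0, 0], "delta_rot": [0, 0, -0.1155], "hand": 4.4}, {"dp": [0, 0, 0], "delta_rot": [0, 0, -0.1155], "hand": 4.4}, {"dp": [0, 0, 0], "delta_rot": [0, 0, 0], "hand": 4.4}]}}

```text
clock: 20.92
tool_pos: [0.4511, 0.286, 0.0551]
orientation: [-0.001, -0.057, 0.998, -0.001]
force: [-0.3, -1.1, -0.6]
finger_gap: 0.0467
gripper_force: 36.4
```

{"api": "play_rows", "payload": {"deltas": [{"dp": [-0.4, -1.35, 0], "delta_rot": [0, 0, 0], "hand": 4.4}, {"dp": [-0.78, -2.7, 0], "delta_rot": [0, 0, 0], "hand": 4.4}, {"dp": [-0.78, -2.7, 0], "delta_rot": [0, 0, 0], "hand": 4.4}, {"dp": [-0.78, -2.7, 0], "delta_rot": [0, 0, 0], "hand": 4.4}, {"dp": [-0.78, -2.7, 0], "delta_rot": [0, 0, 0], "hand": 4.4}, {"dp": [-0.78, -2.7, 0], "delta_rot": [0, 0, 0], "hand": 4.4}, {"dp": [-0.78, -2.7, 0], "delta_rot": [0, 0, 0], "hand": 4.4}, {"dp": [-0.78, -2.7, 0], "delta_rot": [0, 0, 0], "hand": 4.4}, {"dp": [-0.78, -2.7, 0], "delta_rot": [0, 0, 0], "hand": 4.4}, {"dp": [-0.78, -2.7, 0], "delta_rot": [0, 0, 0], "hand": 4.4}, {"dp": [-0.78, -2.7, 0], "delta_rot": [0, 0, 0], "hand": 4.4}, {"dp": [-0.78, -2.7, 0], "delta_rot": [0, 0, 0], "hand": 4.4}, {"dp": [-0.78, -2.7, 0], "delta_rot": [0, 0, 0], "hand": 4.4}, {"dp": [-0.78, -2.7, 0], "delta_rot": [0, 0, 0], "hand": 4.4}, {"dp": [-0.78, -2.7, 0], "delta_rot": [0, 0, 0], "hand": 4.4}, {"dp": [-0.4, -1.35, 0], "delta_rot": [0, 0, 0], "hand": 4.4}, {"dp": [0, 0, 0], "delta_rot": [0, 0, 0], "hand": 4.4}, {"dp": [0, 0, 0], "delta_rot": [0, 0, 0], "hand": 4.4}]}}

```text
clock: 22.42
tool_pos: [0.6122, -0.1033, 0.0559]
orientation: [-0.001, -0.053, 0.999, 0.001]
force: [1.1, 0.2, -1.1]
finger_gap: 0.0467
gripper_force: 36.4
```

```bash
python3 -c "
from h import *
report(); go(tray(-.0935,.030,.003),186.25)"
```

```text
t 22.42 p [ 612.2 -103.3   55.9] psi -173.92 tray xy [-93.   29.7] tilt [-2.2  1.1] F [ 1.1  0.2 -1.1] gap 0.0467 grip 36.4 j6 -1.90
turn -0.0029 rad; shift cm [-0.04  0.04  5.29]
```

{"api": "play_rows", "payload": {"deltas": [{"dp": [0, 0, 1.5], "delta_rot": [0, 0, -0.003], "hand": 4.4}, {"dp": [0, 0, 1.5], "delta_rot": [0, 0, 0], "hand": 4.4}, {"dp": [0, 0, 1.3], "delta_rot": [0, 0, 0], "hand": 4.4}, {"dp": [0, 0, 0.7], "delta_rot": [0, 0, 0], "hand": 4.4}, {"dp": [0, 0, 0.2], "delta_rot": [0, 0, 0], "hand": 4.4}, {"dp": [0, 0, 0], "delta_rot": [0, 0, 0], "hand": 4.4}, {"dp": [0, 0, 0], "delta_rot": [0, 0, 0], "hand": 4.4}]}}

```text
clock: 23.0
tool_pos: [0.6131, -0.103, 0.0059]
orientation: [0.0, -0.056, 0.998, -0.0]
force: [-0.1, -0.4, -0.6]
finger_gap: 0.0469
gripper_force: 36.4
```

```bash
python3 -c "
from h import *
report(); go(tray(-.0935,.030,.003),186.25)
im,d=save('top','t5.png'); im2,d=save('side','s5.png')
c=np.hstack([cv2.resize(im[160:260,370:500],None,fx=3,fy=3),cv2.resize(im2[130:230,280:400],None,fx=3,fy=3)])
cv2.imwrite('pics/c5.png',c[:,:,::-1])"
```

```text
t 23.00 p [ 613.1 -103.     5.9] psi -173.55 tray xy [-93.3  30.6] tilt [ 0.8 -0.1] F [-0.1 -0.4 -0.6] gap 0.0469 grip 36.4 j6 -1.90
turn 0.0035 rad; shift cm [0.06 0.02 0.29]
```

View pics/c5.png

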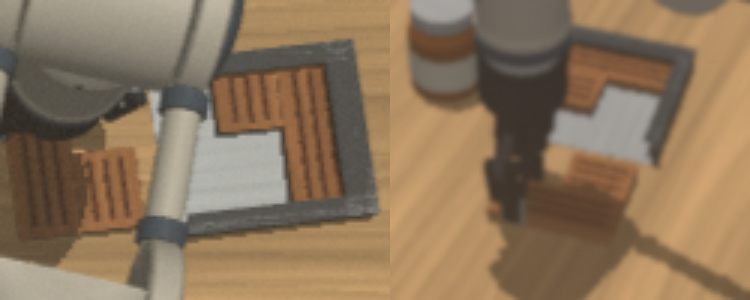

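The top crop shows the wide rest lying in front of the mouth with its leg pointing in (crop 85–140, 150–235). I'll measure its near edge against the tray.

```bash
python3 -c "
from m import *
for f,o,p,q in(('t5',(370,160),(30,240),(140,230)),('t2',(360,165),(112,217),(163,212))):
    im=cv2.imread('pics/%s.png'%f)[:,:,::-1]
    e=eline(im,np.array(p)/3+o,np.array(q)/3+o,2.5,.1)
    for z in(0,.012):
        l=plane('top',e,z)[:,:2]-TO; print(f,z,np.c_[l@TX,l@TY].round(4).tolist())
"
```

```text
t5 0 [[-0.1068, -0.0581], [-0.0211, -0.0609]]
t5 0.012 [[-0.1082, -0.0594], [-0.0235, -0.0621]]
t2 0 [[-0.0661, -0.0596], [-0.0264, -0.0617]]
t2 0.012 [[-0.068, -0.0609], [-0.0288, -0.0629]]
```

{"api": "play_rows", "payload": {"deltas": [{"dp": [-0.15, 0, 0.15], "delta_rot": [0, 0, 0.0035], "hand": 4.4}, {"dp": [0, 0, 0.1], "delta_rot": [0, 0, 0], "hand": 4.4}, {"dp": [0, -0.4, 0], "delta_rot": [0, 0, 0], "hand": 4.4}, {"dp": [0, -0.4, 0], "delta_rot": [0, 0, 0], "hand": 4.4}, {"dp": [0, -0.4, 0], "delta_rot": [0, 0, 0], "hand": 4.4}, {"dp": [0, -0.4, 0], "delta_rot": [0, 0, 0], "hand": 4.4}, {"dp": [0, -0.4, 0], "delta_rot": [0, 0, 0], "hand": 4.4}, {"dp": [0, -0.4, 0], "delta_rot": [0, 0, 0], "hand": 4.4}, {"dp": [0, -0.4, 0], "delta_rot": [0, 0, 0], "hand": 4.4}, {"dp": [0, -0.4, 0], "delta_rot": [0, 0, 0], "hand": 4.4}, {"dp": [0, 0, 0], "delta_rot": [0, 0, 0], "hand": 4.4}]}}

```text
clock: 24.02
tool_pos: [0.618, -0.136, 0.0032]
orientation: [0.0, -0.054, 0.999, -0.0]
force: [-0.0, -1.4, 2.2]
finger_gap: 0.0466
gripper_force: 36.8
```

{"api": "play_rows", "payload": {"deltas": [{"dp": [0, -0.3, 0], "delta_rot": [0, 0, 0], "hand": 4.4}, {"dp": [0, -0.3, 0], "delta_rot": [0, 0, 0], "hand": 4.4}, {"dp": [0, -0.3, 0], "delta_rot": [0, 0, 0], "hand": 4.4}, {"dp": [0, -0.3, 0], "delta_rot": [0, 0, 0], "hand": 4.4}, {"dp": [0, -0.3, 0], "delta_rot": [0, 0, 0], "hand": 4.4}, {"dp": [0, 0, 0], "delta_rot": [0, 0, 0], "hand": 4.4}]}}

```text
clock: 24.52
tool_pos: [0.6196, -0.1505, 0.0031]
orientation: [0.0, -0.054, 0.999, -0.0]
force: [0.7, 0.7, 4.6]
finger_gap: 0.0467
gripper_force: 36.9
```

```bash
python3 -c "
from h import *
report(); go(tray(-.005,.0315,.004),186.25)"
```

```text
t 24.52 p [ 619.6 -150.5    3.1] psi -173.78 tray xy [-45.3  31.9] tilt [ 0.6 -0.5] F [0.7 0.7 4.6] gap 0.0467 grip 36.9 j6 -1.97
turn -0.0005 rad; shift cm [ 0.04 -4.03 -0.09]
```

{"api": "play_rows", "payload": {"deltas": [{"dp": [0, -0.3, -0.05], "delta_rot": [0, 0, 0], "hand": 4.4}, {"dp": [0, -0.3, 0], "delta_rot": [0, 0, 0], "hand": 4.4}, {"dp": [0, -0.3, 0], "delta_rot": [0, 0, 0], "hand": 4.4}, {"dp": [0, -0.3, 0], "delta_rot": [0, 0, 0], "hand": 4.4}, {"dp": [0, -0.3, 0], "delta_rot": [0, 0, 0], "hand": 4.4}, {"dp": [0, -0.3, 0], "delta_rot": [0, 0, 0], "hand": 4.4}, {"dp": [0, -0.3, 0], "delta_rot": [0, 0, 0], "hand": 4.4}, {"dp": [0, 0, 0], "delta_rot": [0, 0, 0], "hand": 4.4}]}}

```text
clock: 25.18
tool_pos: [0.6216, -0.1716, 0.0031]
orientation: [-0.0, -0.054, 0.999, -0.0]
force: [0.5, -0.5, 1.5]
finger_gap: 0.0469
gripper_force: 36.7
```

{"api": "play_rows", "payload": {"deltas": [{"dp": [0, -0.3, 0], "delta_rot": [0, 0, 0], "hand": 4.4}, {"dp": [0, -0.3, 0], "delta_rot": [0, 0, 0], "hand": 4.4}, {"dp": [0, -0.3, 0], "delta_rot": [0, 0, 0], "hand": 4.4}, {"dp": [0, 0, 0], "delta_rot": [0, 0, 0], "hand": 4.4}]}}

```text
clock: 25.52
tool_pos: [0.6226, -0.1804, 0.0032]
orientation: [-0.0, -0.054, 0.999, -0.0]
force: [1.0, -1.3, 1.2]
finger_gap: 0.047
gripper_force: 36.7
```

```bash
python3 -c "
from h import *
report(); go(tray(-.005,.0315,.004),186.25)"
```

```text
t 25.52 p [ 622.6 -180.4    3.2] psi -173.79 tray xy [-15.2  31.6] tilt [-0.1 -0.6] F [ 1.  -1.3  1.2] gap 0.0470 grip 36.7 j6 -2.01
turn -0.0007 rad; shift cm [ 0.01 -1.02 -0.08]
```

{"api": "play_rows", "payload": {"deltas": [{"dp": [0, -0.3, 0], "delta_rot": [0, 0, 0], "hand": 4.4}, {"dp": [0, -0.3, 0], "delta_rot": [0, 0, 0], "hand": 4.4}, {"dp": [0, -0.2, 0], "delta_rot": [0, 0, 0], "hand": 4.4}, {"dp": [0, 0, 0], "delta_rot": [0, 0, 0], "hand": 4.4}, {"dp": [0, 0, 0], "delta_rot": [0, 0, 0], "hand": 5.4}, {"dp": [0, 0, 0], "delta_rot": [0, 0, 0], "hand": 5.4}, {"dp": [0, 0, 0], "delta_rot": [0, 0, 0], "hand": 5.4}, {"dp": [0, 0, -0.6], "delta_rot": [0, 0, 0], "hand": 5.4}, {"dp": [0, 0, -1.5], "delta_rot": [0, 0, 0], "hand": 5.4}, {"dp": [0, 0, -2], "delta_rot": [0, 0, 0], "hand": 5.4}, {"dp": [0, 0, -1], "delta_rot": [0, 0, 0], "hand": 5.4}, {"dp": [0, 0, 0], "delta_rot": [0, 0, 0], "hand": 5.4}]}}

```text
clock: 26.52
tool_pos: [0.6253, -0.1882, 0.0584]
orientation: [0.003, -0.054, 0.999, -0.001]
force: [0.2, -0.1, 0.6]
finger_gap: 0.0541
gripper_force: 0.0
```

```bash
python3 -c "
from h import *
report(); go(tray(-.065,-.010,.05),96.25)"
```

```text
t 26.52 p [ 625.3 -188.2   58.4] psi -173.75 tray xy [-7.2 33.5] tilt [ 5.9 -2.2] F [ 0.2 -0.1  0.6] gap 0.0541 grip 0.0 j6 -2.02
turn 1.5707 rad; shift cm [ 5.78 -4.36  0.8 ]
```

{"api": "play_rows", "payload": {"deltas": [{"dp": [0, 0, 0], "delta_rot": [0, 0, 0.1122], "hand": 5}, {"dp": [0, 0, 0], "delta_rot": [0, 0, 0.1122], "hand": 5}, {"dp": [0, 0, 0], "delta_rot": [0, 0, 0.1122], "hand": 5}, {"dp": [0, 0, 0], "delta_rot": [0, 0, 0.1122], "hand": 5}, {"dp": [0, 0, 0], "delta_rot": [0, 0, 0.1122], "hand": 5}, {"dp": [0, 0, 0], "delta_rot": [0, 0, 0.1122], "hand": 5}, {"dp": [0, 0, 0], "delta_rot": [0, 0, 0.1122], "hand": 5}, {"dp": [0, 0, 0], "delta_rot": [0, 0, 0.1122], "hand": 5}, {"dp": [0, 0, 0], "delta_rot": [0, 0, 0.1122], "hand": 5}, {"dp": [0, 0, 0], "delta_rot": [0, 0, 0.1122], "hand": 5}, {"dp": [0, 0, 0], "delta_rot": [0, 0, 0.1122], "hand": 5}, {"dp": [0, 0, 0], "delta_rot": [0, 0, 0.1122], "hand": 5}, {"dp": [0, 0, 0], "delta_rot": [0, 0, 0.1122], "hand": 5}, {"dp": [0, 0, 0], "delta_rot": [0, 0, 0.1122], "hand": 5}]}}

```text
clock: 27.68
tool_pos: [0.6231, -0.1874, 0.0531]
orientation: [-0.001, 0.67, 0.743, -0.0]
force: [0.3, -0.6, 0.7]
finger_gap: 0.0498
gripper_force: 0.0
```

{"api": "play_rows", "payload": {"deltas": [{"dp": [2, -1.5, 0], "delta_rot": [0, 0, 0], "hand": 5}, {"dp": [2, -1.5, 0], "delta_rot": [0, 0, 0], "hand": 5}, {"dp": [1.8, -1.36, 0], "delta_rot": [0, 0, 0], "hand": 5}, {"dp": [0, 0, 0], "delta_rot": [0, 0, 0], "hand": 5}, {"dp": [0, 0, 0], "delta_rot": [0, 0, 0], "hand": 5}]}}

```text
clock: 28.1
tool_pos: [0.5733, -0.134, 0.0537]
orientation: [-0.0, 0.667, 0.745, -0.0]
force: [1.2, 0.4, -0.1]
finger_gap: 0.0501
gripper_force: 0.0
```

```bash
python3 -c "
from h import *
report(); go(tray(-.065,-.010,.001),96.25)"
```

```text
t 28.10 p [ 573.3 -134.    53.7] psi 96.30 tray xy [-66.7 -12.3] tilt [-0.5 -0. ] F [ 1.2  0.4 -0.1] gap 0.0501 grip 0.0 j6 -0.40
turn 0.0009 rad; shift cm [-0.17  0.23  5.27]
```

{"api": "play_rows", "payload": {"deltas": [{"dp": [0, 0.2, 1.5], "delta_rot": [0, 0, 0.001], "hand": 5}, {"dp": [0, 0, 1.5], "delta_rot": [0, 0, 0], "hand": 5}, {"dp": [0, 0, 1.4], "delta_rot": [0, 0, 0], "hand": 5}, {"dp": [0, 0, 0.8], "delta_rot": [0, 0, 0], "hand": 5}, {"dp": [0, 0, 0], "delta_rot": [0, 0, 0], "hand": 5}, {"dp": [-0.4, 0, 0], "delta_rot": [0, 0, 0], "hand": 5}, {"dp": [-0.4, 0, 0], "delta_rot": [0, 0, 0], "hand": 5}, {"dp": [-0.4, 0, 0], "delta_rot": [0, 0, 0], "hand": 5}, {"dp": [-0.4, 0, 0], "delta_rot": [0, 0, 0], "hand": 5}, {"dp": [-0.4, 0, 0], "delta_rot": [0, 0, 0], "hand": 5}, {"dp": [-0.4, 0, 0], "delta_rot": [0, 0, 0], "hand": 5}, {"dp": [-0.3, 0, 0], "delta_rot": [0, 0, 0], "hand": 5}, {"dp": [0, 0, 0], "delta_rot": [0, 0, 0], "hand": 5}]}}

```text
clock: 29.18
tool_pos: [0.5788, -0.162, 0.0024]
orientation: [0.0, 0.668, 0.744, -0.0]
force: [-0.4, 0.1, 0.1]
finger_gap: 0.05
gripper_force: 0.0
```

{"api": "play_rows", "payload": {"deltas": [{"dp": [-0.3, 0, 0], "delta_rot": [0, 0, 0], "hand": 5}, {"dp": [-0.3, 0, 0], "delta_rot": [0, 0, 0], "hand": 5}, {"dp": [-0.2, 0, 0], "delta_rot": [0, 0, 0], "hand": 5}, {"dp": [-0.2, 0, 0], "delta_rot": [0, 0, 0], "hand": 5}]}}

```text
clock: 29.52
tool_pos: [0.5798, -0.1713, 0.0023]
orientation: [-0.0, 0.668, 0.744, 0.0]
force: [0.2, 0.6, -0.5]
finger_gap: 0.0498
gripper_force: 0.4
```

```bash
python3 -c "
from h import *
report()"
```

```text
t 29.52 p [ 579.8 -171.3    2.3] psi 96.19 tray xy [-28.9  -9.9] tilt [-0.1  0.1] F [ 0.2  0.6 -0.5] gap 0.0498 grip 0.4 j6 -0.45
```

{"api": "play_rows", "payload": {"deltas": [{"dp": [-0.2, 0, 0], "delta_rot": [0, 0, 0], "hand": 5}, {"dp": [-0.2, 0, 0], "delta_rot": [0, 0, 0], "hand": 5}, {"dp": [-0.2, 0, 0], "delta_rot": [0, 0, 0], "hand": 5}, {"dp": [-0.2, 0, 0], "delta_rot": [0, 0, 0], "hand": 5}, {"dp": [-0.2, 0, 0], "delta_rot": [0, 0, 0], "hand": 5}]}}

```text
clock: 29.93
tool_pos: [0.5809, -0.1813, 0.0023]
orientation: [0.0, 0.668, 0.744, 0.0]
force: [-0.5, 0.7, 0.6]
finger_gap: 0.0502
gripper_force: 0.3
```

{"api": "play_rows", "payload": {"deltas": [{"dp": [-0.1, 0, 0], "delta_rot": [0, 0, 0], "hand": 5}, {"dp": [-0.1, 0, 0], "delta_rot": [0, 0, 0], "hand": 5}, {"dp": [-0.1, 0, 0], "delta_rot": [0, 0, 0], "hand": 5}]}}

```text
clock: 30.18
tool_pos: [0.5812, -0.1842, 0.0023]
orientation: [-0.0, 0.668, 0.744, 0.0]
force: [0.5, 1.3, -0.0]
finger_gap: 0.0496
gripper_force: 0.4
```

{"api": "play_rows", "payload": {"deltas": [{"dp": [-0.07, 0, 0], "delta_rot": [0, 0, 0], "hand": 5}, {"dp": [-0.07, 0, 0], "delta_rot": [0, 0, 0], "hand": 5}, {"dp": [-0.07, 0, 0], "delta_rot": [0, 0, 0], "hand": 5}]}}

```text
clock: 30.43
tool_pos: [0.5814, -0.1862, 0.0023]
orientation: [-0.0, 0.668, 0.744, -0.0]
force: [0.5, 0.6, 1.0]
finger_gap: 0.0501
gripper_force: 0.3
```

```bash
python3 -c "
from h import *
report()"
```

```text
t 30.43 p [ 581.4 -186.2    2.3] psi 96.19 tray xy [-13.9  -9.9] tilt [-0.1  0. ] F [0.5 0.6 1. ] gap 0.0501 grip 0.3 j6 -0.47
```

{"api": "play_rows", "payload": {"deltas": [{"dp": [-0.06, 0, 0], "delta_rot": [0, 0, 0], "hand": 5}, {"dp": [-0.06, 0, 0], "delta_rot": [0, 0, 0], "hand": 5}, {"dp": [-0.06, 0, 0], "delta_rot": [0, 0, 0], "hand": 5}]}}

```text
clock: 30.68
tool_pos: [0.5816, -0.1881, 0.0023]
orientation: [-0.0, 0.668, 0.744, -0.0]
force: [-0.4, 0.7, 0.3]
finger_gap: 0.0501
gripper_force: 0.3
```

{"api": "play_rows", "payload": {"deltas": [{"dp": [-0.06, 0, 0], "delta_rot": [0, 0, 0], "hand": 5}, {"dp": [-0.06, 0, 0], "delta_rot": [0, 0, 0], "hand": 5}]}}

```text
clock: 30.85
tool_pos: [0.5816, -0.1883, 0.0023]
orientation: [-0.001, 0.668, 0.744, 0.0]
force: [-1.2, 6.4, 2.8]
finger_gap: 0.0499
gripper_force: 3.1
```

```bash
python3 -c "
from h import *
report()"
```

```text
t 30.85 p [ 581.6 -188.3    2.3] psi 96.20 tray xy [-11.8  -9.9] tilt [-0.6  1.8] F [-1.2  6.4  2.8] gap 0.0499 grip 3.1 j6 -0.48
```

{"api": "play_rows", "payload": {"deltas": [{"dp": [-0.05, 0, 0], "delta_rot": [0, 0, 0], "hand": 5}, {"dp": [-0.04, 0, 0], "delta_rot": [0, 0, 0], "hand": 5}, {"dp": [0, 0, 0], "delta_rot": [0, 0, 0], "hand": 5}]}}

```text
clock: 31.1
tool_pos: [0.5816, -0.1884, 0.0023]
orientation: [-0.001, 0.668, 0.744, 0.001]
force: [-2.2, 7.5, 3.1]
finger_gap: 0.05
gripper_force: 3.7
```

{"api": "play_rows", "payload": {"deltas": [{"dp": [-0.06, 0, 0], "delta_rot": [0, 0, 0], "hand": 5}, {"dp": [-0.05, 0, 0], "delta_rot": [0, 0, 0], "hand": 5}, {"dp": [0, 0, 0], "delta_rot": [0, 0, 0], "hand": 5}, {"dp": [0, 0, 0], "delta_rot": [0, 0, 0], "hand": 5}, {"dp": [0, 0, 0], "delta_rot": [0, 0, 0], "hand": 5}]}}

```text
clock: 31.52
tool_pos: [0.5816, -0.1885, 0.0022]
orientation: [-0.002, 0.667, 0.745, 0.001]
force: [-3.2, 10.1, 3.8]
finger_gap: 0.05
gripper_force: 5.2
```

{"api": "play_rows", "payload": {"deltas": [{"dp": [-0.04, 0, 0], "delta_rot": [0, 0, 0], "hand": 5}, {"dp": [0, 0, 0], "delta_rot": [0, 0, 0], "hand": 5}, {"dp": [0, 0, 0], "delta_rot": [0, 0, 0], "hand": 5}, {"dp": [0, 0, 0], "delta_rot": [0, 0, 0], "hand": 5}, {"dp": [0, 0, 0], "delta_rot": [0, 0, 0], "hand": 5}, {"dp": [0, 0, 0], "delta_rot": [0, 0, 0], "hand": 5}, {"dp": [0, 0, 0], "delta_rot": [0, 0, 0], "hand": 5}, {"dp": [0, 0, 0], "delta_rot": [0, 0, 0], "hand": 5}]}}

```text
clock: 32.18
tool_pos: [0.5815, -0.1885, 0.0023]
orientation: [-0.002, 0.667, 0.745, 0.001]
force: [-3.9, 11.3, 4.9]
finger_gap: 0.0504
gripper_force: 5.8
```

Held at ~11 N. Now I'll back off, clear the view and check.

{"api": "play_rows", "payload": {"deltas": [{"dp": [0.3, 0, 0], "delta_rot": [0, 0, 0], "hand": 5}, {"dp": [1.0, 0, 0], "delta_rot": [0, 0, 0], "hand": 5}, {"dp": [2, 0, -0.5], "delta_rot": [0, 0, 0], "hand": 5}, {"dp": [3, 0, -2], "delta_rot": [0, 0, 0], "hand": 5}, {"dp": [3, 0, -3], "delta_rot": [0, 0, 0], "hand": 5}, {"dp": [3, 0, -3], "delta_rot": [0, 0, 0], "hand": 5}, {"dp": [3, 0, 0], "delta_rot": [0, 0, 0], "hand": 5}, {"dp": [3, 0, 0], "delta_rot": [0, 0, 0], "hand": 5}, {"dp": [3, 0, 0], "delta_rot": [0, 0, 0], "hand": 5}, {"dp": [0, 0, 0], "delta_rot": [0, 0, 0], "hand": 5}, {"dp": [0, 0, 0], "delta_rot": [0, 0, 0], "hand": 5}]}}

```text
clock: 33.1
tool_pos: [0.5591, 0.0204, 0.0863]
orientation: [0.0, 0.667, 0.745, -0.0]
force: [0.5, -0.2, -0.4]
finger_gap: 0.0498
gripper_force: 0.0
```

```bash
python3 -c "
from h import *
report()
im,d=save('top','t6.png'); im2,d=save('side','s6.png')
c=np.hstack([cv2.resize(im[165:250,405:505],None,fx=4,fy=4,interpolation=2),cv2.resize(im2[130:215,310:400],None,fx=4,fy=4,interpolation=2)])
cv2.imwrite('pics/c6.png',c[:,:,::-1])"
```

```text
t 33.10 p [559.1  20.4  86.3] psi 96.34 tray xy [-221.8   -9.7] tilt [ 0.6 -0.7] F [ 0.5 -0.2 -0.4] gap 0.0498 grip 0.0 j6 -0.13
```

View pics/c6.png

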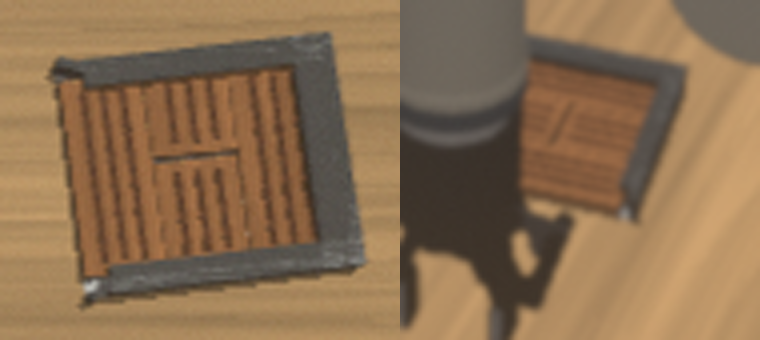

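The tray is filled: the legs interlock (seam at crop 155–240, 155) and the front edge is flush with the mouth line (58,80)–(85,280). I'm handing it in.

```bash
python3 -c "
from h import *
print(ticket.sign_off())"
```

```text
the job is handed in; nothing more can be done
None
```

Both pot rests are in the tray, interlocked, with the front edge flush with the mouth; the front one was held home at 10–11 N for over half a second, and the job was handed in at about 33 s with no verdict shown.

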